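# Pack the sample jars and screw on the canister lid

## Task

Pack the samples for storage: stand every sample jar upright on the white plate of the round canister base, then set the clear lid over them and screw it on. Start its thread by turning the lid backward (anticlockwise seen from above) until it drops into the thread, then turn it forward (clockwise) until it is fully home, never forcing it. Do not knock the bottles and the beaker behind the base.

Things in the scene. Friction and masses are not known exactly. Their poses are not given: they have to be found in the camera images.
- base: Round canister base bolted to the bench; place and yaw vary. Origin at the centre of its underside on the bench, z up. Steel flange 210 mm in diameter, 5 mm thick; on it a grey drum 172 mm in diameter, 36 mm high overall, its white top being the plate, with a 6 mm high lip round it (inner radius 77 mm, outer 83, top 42 mm above the bench). A blue thread runs round the drum.
- plate (a point): Centre of the white plate's top face, 36 mm above the bench. Jars must stand with their centres within about 58 mm of it to fit under the lid.
- thread (a point): On the base's axis, 33 mm up, level with the thread's top. Right-handed, three starts, out to radius 93 mm. Every 120 degrees: a ridge 8 mm thick falling 8 mm over 92 degrees clockwise (from above), an upright stop 8 degrees wide at its low end, then an open entry 20 degrees wide. Where entries lie is not given. A lug on top of a ridge hits the stop clockwise; it must go anticlockwise, at most 100 degrees, to drop.
- entry_level (a point): On the base's axis, 20 mm up: height of a lug's centre just dropped into an entry (20 to 22 mm). From the entry the lid turns clockwise 75 to 95 degrees, the lugs running under the ridges and drawing it down 6 to 8 mm, until it sits on the lip; it may then turn some 15 degrees more to a stop.
- lid: Lid, about 0.45 kg, 198 mm across: blue collar (inner radius 95 mm, 37 mm high), above it a clear dome 166 mm across (inner radius 78), roof top 76 mm above the underside. Origin at the centre of its underside, z up, x along the bar grip. Starts upright on the bench, any yaw. Origin above the base's: 22-30 mm with lugs on the ridges (33 on a stop), 14-16 dropped into the entries, 8 fully home.
- lid_lugs (a point): On the lid's axis, 6 mm above its underside: level of its three yellow lugs inside the collar, 6 mm thick, 120 degrees apart, reaching in to radius 88 mm. The lid falls by its own weight when let go or held loosely; while gripped tightly it cannot drop. If it lies crooked (tilted 6 to 11 degrees, some lugs dropped and others not), turn it a little further back, or lift it off and set it down level further round; never turn it forward.
- lid_grip (a point): On the lid's axis, 98 mm above its underside, in the black bar grip. The bar is 80 mm long (lid x), 24 mm wide (lid y) and 38 mm high, from 76 to 114 mm above the lid's underside, with flat sides.
- mat: Flat sample mat fixed to the bench, 180 x 250 x 4 mm, white with green edge; origin at the centre of its underside. The jars start on it. Mat and lid start on opposite sides of the base, either way round.
- jar0: Sample jar: upright round amber-glass jar with a white cap, 32 mm in diameter and 38 mm tall, 70 g. Origin at the centre of its underside, z up its axis. Four to six of the jars are present; they start upright on the mat.
- jar1: Sample jar, exactly like jar0.
- jar2: Sample jar, exactly like jar0.
- jar3: Sample jar, exactly like jar0.
- jar4: Sample jar, exactly like jar0.
- jar5: Sample jar, exactly like jar0.
- reagent: Bystander: white bottle with blue cap, 72 mm in diameter, 170 mm tall; origin at the centre of its underside.
- solvent: Bystander: amber bottle with red cap, 52 mm in diameter, 100 mm tall; origin at the centre of its underside.
- beaker: Bystander: glass beaker, 72 mm in diameter, 90 mm tall; origin at the centre of its underside.

How it is judged:
On the way, in this order (a step that is already met when the one before it is completed fails the run):
1. every jar that is present stands upright on the plate, let go (horizontal distance between each of jar0, jar1, jar2, jar3, jar4, jar5 and plate below 0.062 m and z of jar0 in the frame of plate between -0.003 and 0.004 m and angle between each of jar0, jar1, jar2, jar3, jar4, jar5's own z axis and vertical below 0.12 rad and z of jar1 in the frame of plate between -0.003 and 0.004 m and z of jar2 in the frame of plate between -0.003 and 0.004 m and z of jar3 in the frame of plate between -0.003 and 0.004 m and z of jar4 in the frame of plate between -0.003 and 0.004 m and z of jar5 in the frame of plate between -0.003 and 0.004 m and contact force between each of jar0, jar1, jar2, jar3, jar4, jar5 and the fingers below 0.1 N), for 0.2 s.
2. the lid, over the jars, has dropped into the thread's entries (its underside 9 to 18.5 mm above the base's) (horizontal distance between lid and base below 0.006 m and angle between lid's own z axis and vertical below 0.05 rad and z of lid in the frame of base between 0.009 and 0.0185 m), for 0.1 s.
3. the lid is screwed fully home (horizontal distance between lid and base below 0.006 m and angle between lid's own z axis and vertical below 0.05 rad and z of lid in the frame of base below 0.009 m), for 0.2 s.
At the end, for the whole second after the job is handed in: Every jar present stands upright (within 7 deg) on the plate (within 4 mm of its top, centre within 62 mm of its centre); the lid over them is fully home: origin under 9 mm above the base's (8 mm is home), centred within 6 mm, level within 3 deg; all at rest (all of step 3 and horizontal distance between each of jar0, jar1, jar2, jar3, jar4, jar5 and plate below 0.062 m and z of jar0 in the frame of plate between -0.003 and 0.004 m and angle between each of jar0, jar1, jar2, jar3, jar4, jar5's own z axis and vertical below 0.12 rad and z of jar1 in the frame of plate between -0.003 and 0.004 m and z of jar2 in the frame of plate between -0.003 and 0.004 m and z of jar3 in the frame of plate between -0.003 and 0.004 m and z of jar4 in the frame of plate between -0.003 and 0.004 m and z of jar5 in the frame of plate between -0.003 and 0.004 m and linear speed of each of lid, jar0, jar1, jar2, jar3, jar4, jar5 below 0.02 m/s); the robot touches nothing.
It fails at once if a bystander is knocked over or shoved more than 5 cm (distance of any of reagent, solvent, beaker from where it was at the start of the episode above 0.05 m or angle between any of reagent, solvent, beaker's own z axis and vertical above 0.5 rad).
It fails at once if the lid is forced against the base while it has not dropped into the thread (horizontal distance between lid and base below 0.01 m and z of lid in the frame of base above 0.02 m and contact force between lid and the fingers above 5 N and contact force between lid and base above 120 N).
Of jar0, jar1, jar2, jar3, jar4, jar5 only 4 to 6 are there at a start; the rules pass over those that are not, and their reading is None.
At some moment in a run one of jar0, jar1, jar2, jar3, jar4, jar5, lid may be knocked a few centimetres aside while the robot is not near it.
It also fails if it takes over 210 s, if anything falls off the work surface, if the arm or the gripper's body presses on something with over 40 N, if the wrist force passes 120 N, or if a joint passes its speed limit or range.

## Robot

A 6-joint arm with a two-finger parallel gripper is mounted at the origin on the work surface. World frame = base frame: x ahead of the robot, y to its left, z up, the work surface at z = 0. Lengths are in m, angles in rad, forces in N, time in s.
With the tool pointing down it reaches from about 0.25 to 0.725 m from the base axis. Payload 4 kg.
Tool frame: the origin (TCP) lies on the centre line of the jaws, within the pads' length; the fingertips stand 14 mm ahead of it and the grasp point (between the pads) lies 5 mm behind it; z points along the fingers, x is the direction in which the jaws open and shut, and the axes are right-handed (so a half turn about z gives the same grasp; the last joint's range is limited). The gripper opens to 85 mm and grips with 20 to 120 N. Pads are 22 mm wide; open, the fingers measure 114 mm over their backs; the gripper's body (76 mm by 85 mm) begins 54 mm behind the grasp point. The pads swing forward as they close: fully open they stand 13 mm farther back than shut.
Start: joints at [-1.142, 0.241, 0.005, 1.335, 0, 1.571], TCP at [0.208, -0.455, 0.245] pointing down, gripper open.
Joint ranges: [-2.72, 2.72], [-1.05, 1.87], [-1.09, 1.28], [-1.99, 2.15], [-1.42, 1.44], [-3.14, 3.14]. Speed limits (rad/s): [2.79, 2.79, 3.14, 3.14, 3.14, 3.14].

## Interface

Orientations are given as a unit quaternion [x, y, z, w].
In Python, from workcell import bot gives the robot as it stands.
- The arm moves only by the tool play_rows, never from a script. Its argument "motion" is a list of rows, each an object with "fingers": the closure, from -1 (fully open) to 1 (shut), so that 0 is half open; "translation": the shift along the tool's x, y, z in cm, a list of three; "roll": the turn about the tool's z in degrees. A call has 1 to 20 rows; each row is the pose to reach, as a shift and turn from the pose commanded when the call began, along the tool's axes at that moment; what a row does not reach only later rows make up. A row lasts 1/12 s, in which the tool goes at most 41.7 mm and 7.16 degrees, less where a joint would pass 70% of its speed; a pose out of reach is approached as far as the arm can. A call with a gripper value outside its range is refused whole. The fingers move at their own pace and stop on an object; the grip force is fixed at half the most. Time passes only in rows, so rows that repeat a pose let the fingers close. It gives the time, the measured TCP pose, the force and the opening at its end, in the units of the state.
- bot.get_obs(): the state, without advancing time (a new reading comes with each control period).
- bot.camera(name): name is "side" or "top"; returns a dict with "pixels" (420x560x3 uint8, red, green, blue), "intrinsics" (3x3 intrinsics, pixels), "k1" (the pictures are not rectified: a ray, as slopes to the right and down, at radius r is drawn at 1 + k1 r^2 times it, then the intrinsics apply), "world_to_cam" (4x4, takes a point from world to camera coordinates). Camera axes: x right, y down, z forward; pixel columns grow to the right and rows downward; lengths in m; the calibration is good to about 2 mm. A picture is of the moment at which its call begins. There is no depth.
- bot.job_done(): hands the job in, once; it reports no verdict.
The state is a dict: "clock": time; "joint_pos": joint angles; "joint_vel": joint speeds; "tau": joint torques, N m; "eef_pos": TCP position; "tool_rot": TCP orientation; "ft_force": force on the tool from outside, world axes, zero at the start; "ft_torque": the same for the moment, N m; "grip_width": finger opening in m.
Only numpy, scipy, OpenCV 4.12 (cv2) and the standard library are available. Lean on these libraries where they do the work, as an engineer would, in place of code of your own. Each camera call takes 0.05 s, during which the arm holds its last target. There are 200 camera calls.

## Working session

There is one attempt and no reset: what is moved stays moved. The work goes in short steps, Python scripts to look and compute and a tool call to move; the robot and the scene stay as the last step left them, time stands still between calls to the robot, and variables do not carry over. Pictures are saved under pics/ and viewed, about 12 in all and at most 16, crops included, and the job is handed in when it is done.

Besides the shell and the picture viewer there is one more tool, called after "Call:" as name([rows], argument=value, ...), one row to a line, values as JSON. play_rows: Moves the arm, as the interface text tells. Its arguments: {"type":"object","properties":{"motion":{"type":"array","items":{"type":"object","properties":{"fingers":{"type":"number"},"translation":{"type":"array","items":{"type":"number"}},"roll":{"type":"number"}}}}},"required":["motion"]}

```bash
ls; mkdir -p pics; cat > h.py <<'E'
import numpy as np, cv2
from workcell import bot
def ray(c,u,v):
    K=np.array(c["intrinsics"]);k=c["k1"]
    d=np.array([(u-K[0,2])/K[0,0],(v-K[1,2])/K[1,1]]);x=d.copy()
    for _ in range(30): x=d/(1+k*(x@x))
    T=np.array(c["world_to_cam"]);R=T[:3,:3];o=-R.T@T[:3,3]
    return o,R.T@np.array([x[0],x[1],1])
def onz(c,u,v,z):
    o,d=ray(c,u,v);return o+d*(z-o[2])/d[2]
def proj(c,p):
    T=np.array(c["world_to_cam"]);q=T[:3,:3]@np.array(p)+T[:3,3];x=q[:2]/q[2]
    x=x*(1+c["k1"]*(x@x));K=np.array(c["intrinsics"]);return K[0,0]*x[0]+K[0,2],K[1,1]*x[1]+K[1,2]
def shot(n,f):
    c=bot.camera(n);cv2.imwrite("pics/"+f,cv2.cvtColor(np.array(c["pixels"]),cv2.COLOR_RGB2BGR));return c
E
python3 - <<'E'
from h import *
for n in("top","side"):
    c=shot(n,n+"0.png");o,d=ray(c,280,210);print(n,o,d,c["k1"],c["intrinsics"])
print(bot.get_obs())
E
```

```text
pics
top [0.436498   0.01207289 1.57925854] [ 0.08841974 -0.0149287  -0.99618051] 0.01680249510837522 [[523.89327899   0.         273.34386783]
 [  0.         523.89327899 201.63235836]
 [  0.           0.           1.        ]]
side [ 0.19372512 -0.6960042   0.7720779 ] [ 0.378886    0.67094206 -0.63740744] -0.11934957716959373 [[461.72615973   0.         280.88017691]
 [  0.         461.72615973 209.27503914]
 [  0.           0.           1.        ]]
{'clock': 0.1, 'joint_pos': array([-1.14199244e+00,  2.41343419e-01,  3.87668287e-03,  1.33522077e+00,
       -3.44029862e-07,  1.57081264e+00]), 'joint_vel': array([-2.31104236e-04, -1.28406857e-03,  3.59644427e-03,  1.17229371e-03,
        4.53595234e-05, -5.31346698e-04]), 'tau': array([ 7.15730603e-04, -3.73138762e+01,  2.53009969e+01,  1.08558813e-02,
        1.35370178e-04,  1.33941685e-05]), 'eef_pos': array([ 0.20766742, -0.45424165,  0.24450585]), 'tool_rot': array([ 8.41358182e-01, -5.40477118e-01, -7.95680041e-04, -5.10911319e-04]), 'ft_force': array([ 0.35090857,  0.60453448, -0.7539333 ]), 'ft_torque': array([-0.00252551,  0.05314631,  0.04793522]), 'grip_width': 0.0852321552457917}
```

View pics/top0.png

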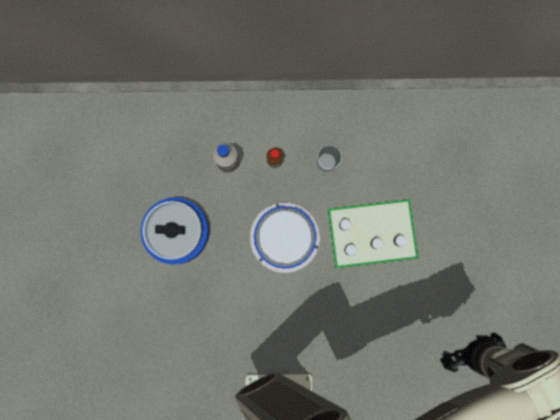

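View pics/side0.png

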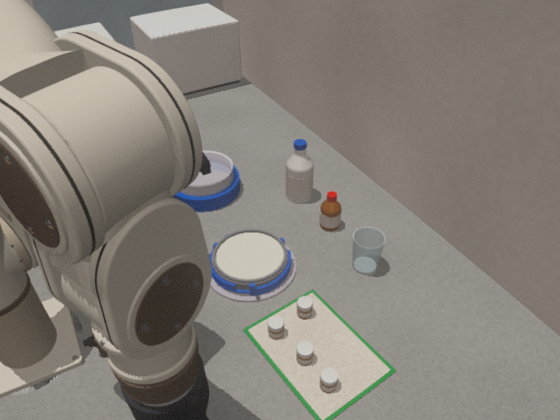

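Top view: four jars (346,224), (350,249), (376,243), (400,241); base (285,237); lid (174,230); bystanders along row 157. I'll measure these and zoom in on the base.

```bash
cat > m.py <<'E'
from h import *
def blobs(m,amin=20,amax=1e9):
    n,l,s,ce=cv2.connectedComponentsWithStats(m.astype(np.uint8),connectivity=4)
    return [(s[i,4],ce[i],s[i,:4],l==i) for i in range(1,n) if amin<=s[i,4]<=amax]
def measure(c,boxes=True):
    im=np.array(c["pixels"]).astype(int);hsv=cv2.cvtColor(im.astype(np.uint8),cv2.COLOR_RGB2HSV)
    blue=(hsv[...,0]>100)&(hsv[...,0]<130)&(hsv[...,1]>140)
    return im,hsv,blue
E
python3 - <<'E'
from m import *
c=bot.camera("top");im,hsv,blue=measure(c)
for a,ce,s,m in blobs(blue,40):
    h=cv2.convexHull(np.argwhere(m)[:,::-1].astype(np.int32)); e=cv2.fitEllipse(h)
    print("blue",a,ce,s,e, onz(c,*e[0],0.033), onz(c,*e[0],0.037))
sub=hsv[195:275,325:420]
for v,ss in((190,20),(200,25),(210,20)):
    print(v,[(a,(ce+[325,195]).round(1)) for a,ce,s,m in blobs((sub[...,2]>v-20)&(sub[...,1]<ss),20,300)])
dark=(im.max(2)<60);sub=dark[205:255,145:205]
for a,ce,s,m in blobs(sub,30):
    p=ce+[145,205];r=cv2.minAreaRect(np.argwhere(m)[:,::-1].astype(np.float32));print("bar",a,p,r,onz(c,*p,0.114))
big=cv2.resize(np.array(c["pixels"])[195:280,240:425],None,fx=4.2,fy=4.2,interpolation=cv2.INTER_CUBIC)
cv2.imwrite("pics/base1.png",cv2.cvtColor(big,cv2.COLOR_RGB2BGR))
for u,v in((346,224),(350,249),(376,243),(400,241)):print(hsv[v,u],hsv[v+8,u+6],onz(c,u,v,.042))
E
```

```text
blue 96 [222.6875  150.03125] [218 145  11  11] ((222.65367126464844, 150.0391845703125), (10.472558975219727, 10.86976146697998), 131.6268310546875) [0.75619392 0.15838432 0.033     ] [0.7553669  0.15800583 0.037     ]
blue 657 [186.56316591 233.68797565] [141 197  67  67] ((174.25198364257812, 230.39212036132812), (65.70984649658203, 67.51167297363281), 61.04937744140625) [0.51712419 0.30146084 0.033     ] [0.51691562 0.30071222 0.037     ]
190 [(np.int32(53), array([390.4, 210.4])), (np.int32(27), array([379.1, 209.7])), (np.int32(29), array([372.3, 214.4])), (np.int32(43), array([338. , 214.5])), (np.int32(95), array([346. , 224.9])), (np.int32(105), array([402.3, 242.7])), (np.int32(90), array([377.9, 243.6]))]
200 []
210 [(np.int32(53), array([390.4, 210.4])), (np.int32(27), array([379.1, 209.7])), (np.int32(29), array([372.3, 214.4])), (np.int32(43), array([338. , 214.5])), (np.int32(73), array([346.4, 224.7])), (np.int32(91), array([339.9, 235.2])), (np.int32(92), array([402.6, 243.2])), (np.int32(73), array([378.2, 243.9])), (np.int32(243), array([345.5, 253.2]))]
bar 268 [170.24253731 229.4141791 ] ((25.0, 24.5), (13.0, 28.0), 90.0) [0.51577015 0.29750934 0.114     ]
[104  18 210] [ 40  23 202] [ 0.52937831 -0.20422     0.042     ]
[101  17 212] [ 45  23 204] [ 0.45614875 -0.21394126  0.042     ]
[103  19 210] [ 50  19 205] [ 0.4727469  -0.29041141  0.042     ]
[100  15 210] [ 49  21 203] [ 0.47777883 -0.36071627  0.042     ]
```

View pics/base1.png

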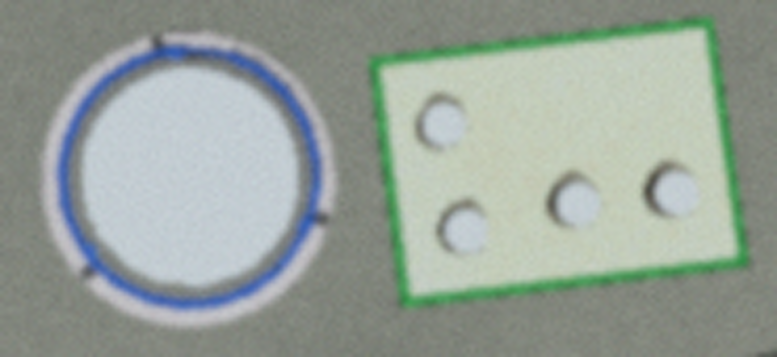

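```bash
cat >> m.py <<'E'
def white(c):
    im,hsv,_=measure(c)
    return (hsv[...,0]>85)&(hsv[...,0]<118)&(hsv[...,2]>175)&(hsv[...,1]<60)
def scene(c,x0=240):
    w=white(c).copy();w[:190]=0;w[290:]=0;w[:,:x0]=0;w[:,430:]=0
    w=cv2.morphologyEx(w.astype(np.uint8),cv2.MORPH_OPEN,np.ones((3,3)))
    for a,ce,s,m in blobs(w,50):
        e=cv2.fitEllipse(cv2.convexHull(np.argwhere(m)[:,::-1].astype(np.int32)))
        print(a,s,np.round(e[0],1),np.round(e[1],1),"z36",onz(c,*e[0],.036).round(4),"z42",onz(c,*e[0],.042).round(4),"z74",onz(c,*e[0],.074).round(4))
E
python3 - <<'E'
from m import *
c=bot.camera("top");scene(c)
im,hsv,blue=measure(c);blue[:200]=0;blue[280:]=0;blue[:,:250]=0;blue[:,325:]=0
p=np.argwhere(blue)[:,::-1];h=cv2.convexHull(p.astype(np.int32));e=cv2.fitEllipse(h);print("ring",e,onz(c,*e[0],.03))
# dark flange marks and ring as angle profile
C=onz(c,*e[0],.03)[:2]
for t in range(0,360,10):
    row=[]
    for r in (.084,.087,.090,.093):
        u,v=proj(c,[C[0]+r*np.cos(np.radians(t)),C[1]+r*np.sin(np.radians(t)),.03])
        q=cv2.getRectSubPix(np.array(c["pixels"]),(1,1),(u,v))[0,0];row.append(int(q[2])-int(q[0]))
    u,v=proj(c,[C[0]+.1*np.cos(np.radians(t)),C[1]+.1*np.sin(np.radians(t)),.005]);row.append(int(cv2.getRectSubPix(np.array(c["pixels"]),(1,1),(u,v))[0,0].sum()))
    print(t,row,end=' ')
E
```

```text
2083 [260 211  51  52] [284.8 236.5] [51.3 51.5] z36 [ 0.4949 -0.024   0.036 ] z42 [ 0.4947 -0.0239  0.042 ] z74 [ 0.4935 -0.0231  0.074 ]
70 [341 220   9   9] [345.2 224.1] [8.6 9.8] z36 [ 0.5296 -0.2027  0.036 ] z42 [ 0.5292 -0.2019  0.042 ] z74 [ 0.5273 -0.1974  0.074 ]
75 [397 236   9  10] [400.8 240.6] [8.9 9.9] z36 [ 0.4792 -0.3646  0.036 ] z42 [ 0.479  -0.3632  0.042 ] z74 [ 0.4781 -0.3553  0.074 ]
70 [373 239   9   9] [377.1 243.1] [8.8 9.4] z36 [ 0.4725 -0.2947  0.036 ] z42 [ 0.4723 -0.2935  0.042 ] z74 [ 0.4716 -0.2872  0.074 ]
74 [346 245   9  10] [350.8 249.6] [9.5 9.7] z36 [ 0.4544 -0.217   0.036 ] z42 [ 0.4543 -0.2161  0.042 ] z74 [ 0.454  -0.2113  0.074 ]
ring ((284.7611083984375, 236.72161865234375), (60.46193313598633, 61.05540466308594), 31.537456512451172) [ 0.49465215 -0.02414366  0.03      ]
0 [25, 59, 67, 37, 521] 10 [36, 79, 105, 69, 366] 20 [23, 67, 84, 48, 547] 30 [27, 71, 89, 53, 539] 40 [23, 62, 91, 56, 546] 50 [26, 69, 87, 55, 566] 60 [21, 68, 87, 52, 564] 70 [26, 76, 92, 51, 566] 80 [27, 73, 92, 56, 561] 90 [34, 80, 90, 55, 547] 100 [34, 80, 97, 61, 554] 110 [28, 77, 88, 48, 575] 120 [36, 77, 81, 44, 572] 130 [46, 89, 100, 64, 400] 140 [34, 81, 86, 49, 579] 150 [39, 81, 83, 44, 566] 160 [34, 82, 88, 50, 564] 170 [37, 90, 86, 39, 577] 180 [44, 85, 84, 44, 570] 190 [43, 94, 93, 46, 571] 200 [41, 83, 81, 38, 565] 210 [45, 89, 90, 43, 576] 220 [36, 83, 88, 45, 572] 230 [34, 76, 73, 33, 564] 240 [44, 79, 75, 35, 564] 250 [60, 96, 91, 51, 394] 260 [38, 84, 77, 32, 550] 270 [27, 66, 75, 36, 557] 280 [38, 79, 82, 43, 541] 290 [32, 74, 88, 42, 524] 300 [37, 82, 89, 46, 520] 310 [28, 71, 90, 55, 491] 320 [30, 73, 94, 53, 492] 330 [23, 63, 90, 61, 438] 340 [19, 59, 89, 60, 466] 350 [19, 50, 60, 32, 536]
```

Call:
play_rows([
  {"fingers": -0.4,"roll": -7,"translation": [0,0,0]},
  {"fingers": -0.4,"roll": -14,"translation": [0,0,0]},
  {"fingers": -0.4,"roll": -21,"translation": [0,0,0]},
  {"fingers": -0.4,"roll": -28,"translation": [0,0,0]},
  {"fingers": -0.4,"roll": -35,"translation": [0,0,0]},
  {"fingers": -0.4,"roll": -42,"translation": [0,0,0]},
  {"fingers": -0.4,"roll": -49,"translation": [0,0,0]},
  {"fingers": -0.4,"roll": -56,"translation": [0,0,0]},
  {"fingers": -0.4,"roll": -61,"translation": [0,0,0]},
  {"fingers": -0.4,"roll": -65.43,"translation": [0,0,0]},
  {"fingers": -0.4,"roll": -65.43,"translation": [0,0,0]},
  {"fingers": -0.4,"roll": -65.43,"translation": [0,0,0]},
])

```text
clock: 1.2
eef_pos: [0.2078, -0.4546, 0.2451]
tool_rot: [1.0, -0.001, -0.0, -0.0]
ft_force: [0.5, 0.3, -0.1]
grip_width: 0.06
```

```bash
python3 - <<'E'
from h import *
from scipy.spatial.transform import Rotation as R
o=bot.get_obs();print(o["eef_pos"],R.from_quat(o["tool_rot"]).as_matrix().round(4).tolist(),o["grip_width"],o["joint_pos"].round(3),o["ft_force"])
E
```

```text
[ 0.20784144 -0.45462169  0.24509703] [[1.0, -0.002, -0.0002], [-0.002, -1.0, 0.0004], [-0.0002, -0.0004, -1.0]] 0.05995445848128663 [-1.142  0.241  0.005  1.335  0.     0.431] [ 0.54697908  0.34160091 -0.11206653]
```

Call:
play_rows([
  {"fingers": -0.4,"roll": 0,"translation": [3.5,-1.2,0]},
  {"fingers": -0.4,"roll": 0,"translation": [7,-2.4,0]},
  {"fingers": -0.4,"roll": 0,"translation": [10.5,-3.6,0]},
  {"fingers": -0.4,"roll": 0,"translation": [14,-4.8,0]},
  {"fingers": -0.4,"roll": 0,"translation": [17.5,-6,2]},
  {"fingers": -0.4,"roll": 0,"translation": [21,-7.2,4]},
  {"fingers": -0.4,"roll": 0,"translation": [24.5,-8.4,6]},
  {"fingers": -0.4,"roll": 0,"translation": [27.1,-9.2,9]},
  {"fingers": -0.4,"roll": 0,"translation": [27.1,-9.2,12]},
  {"fingers": -0.4,"roll": 0,"translation": [27.1,-9.2,15]},
  {"fingers": -0.4,"roll": 0,"translation": [27.1,-9.2,15]},
  {"fingers": -0.4,"roll": 0,"translation": [27.1,-9.2,15]},
])

```text
clock: 2.2
eef_pos: [0.4776, -0.3615, 0.0935]
tool_rot: [1.0, -0.0, -0.002, -0.002]
ft_force: [0.9, -0.1, 0.2]
grip_width: 0.0598
```

```bash
python3 - <<'E'
from h import *
c=shot("top","t2.png");s=shot("side","s2.png")
a=np.array(c["pixels"])[185:335,300:480];b=np.array(s["pixels"])[250:420,200:420]
a=cv2.resize(a,(540,450));b=cv2.resize(b,(582,450))
cv2.imwrite("pics/c2.png",cv2.cvtColor(np.hstack([a[:,150:400],b[:,:540]]),cv2.COLOR_RGB2BGR))
E
```

```text
(no output)
```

View pics/c2.png

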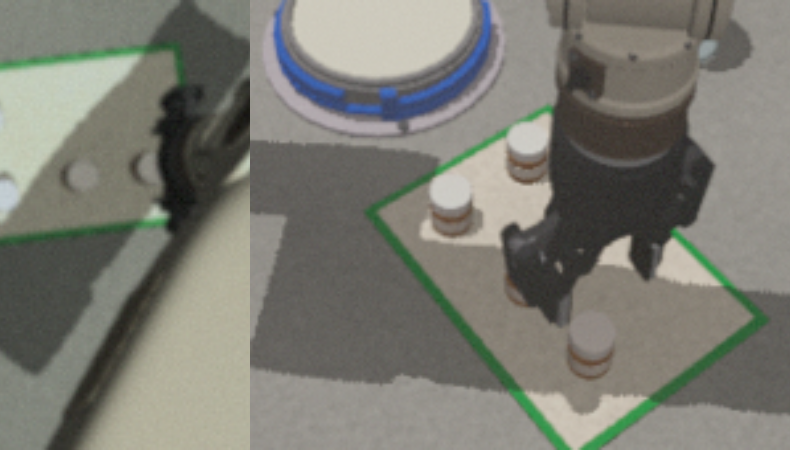

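```bash
python3 - <<'E'
from h import *
c=bot.camera("side");t=bot.camera("top")
C=np.array([.4948,-.024])
for u,v,z in((252,288,.028),(236,288,.03),(258,298,.005)):
    p=onz(c,u,v,z);d=p[:2]-C;print(p,np.hypot(*d),np.degrees(np.arctan2(d[1],d[0])))
print(bot.get_obs()["eef_pos"],"TCP top px",proj(t,[.478,-.362,.093]),"side",proj(c,[.478,-.362,.093]),"jarD side",proj(c,[.479,-.363,.042]))
E
```

```text
[ 0.45693971 -0.10674905  0.028     ] 0.09099893334252863 -114.5855812602871
[ 0.42702798 -0.0915152   0.03      ] 0.09566268271230352 -135.1087672585477
[ 0.46336098 -0.11975781  0.005     ] 0.1007867522933136 -108.17594168175403
[ 0.48004293 -0.3642434   0.09816318] TCP top px (np.float64(404.8120198011803), np.float64(240.38122175856293)) side (np.float64(331.0127172697549), np.float64(357.65289431890227)) jarD side (np.float64(329.79977291105695), np.float64(373.78570651171594))
```

Call:
play_rows([
  {"fingers": -0.4,"roll": 0,"translation": [0.1,0.1,2]},
  {"fingers": -0.4,"roll": 0,"translation": [0.1,0.1,4]},
  {"fingers": -0.4,"roll": 0,"translation": [0.1,0.1,5.5]},
  {"fingers": -0.4,"roll": 0,"translation": [0.1,0.1,7]},
  {"fingers": -0.4,"roll": 0,"translation": [0.1,0.1,7]},
  {"fingers": -0.4,"roll": 0,"translation": [0.1,0.1,7]},
  {"fingers": 1,"roll": 0,"translation": [0.1,0.1,7]},
  {"fingers": 1,"roll": 0,"translation": [0.1,0.1,7]},
  {"fingers": 1,"roll": 0,"translation": [0.1,0.1,7]},
  {"fingers": 1,"roll": 0,"translation": [0.1,0.1,7]},
  {"fingers": 1,"roll": 0,"translation": [0.1,0.1,7]},
  {"fingers": 1,"roll": 0,"translation": [0.1,0.1,7]},
])

```text
clock: 3.4
eef_pos: [0.4811, -0.3648, 0.0276]
tool_rot: [1.0, -0.0, 0.001, 0.001]
ft_force: [0.3, 0.1, 5.7]
grip_width: 0.0303
```

Call:
play_rows([
  {"fingers": 1,"roll": 0,"translation": [0,0,-2]},
  {"fingers": 1,"roll": 0,"translation": [0,0,-5]},
  {"fingers": 1,"roll": 0,"translation": [0,0,-8]},
  {"fingers": 1,"roll": 0,"translation": [0.2,-3,-9]},
  {"fingers": 1,"roll": 0,"translation": [0.4,-6.5,-9]},
  {"fingers": 1,"roll": 0,"translation": [0.5,-10,-9]},
  {"fingers": 1,"roll": 0,"translation": [0.6,-13.5,-9]},
  {"fingers": 1,"roll": 0,"translation": [0.7,-17,-9]},
  {"fingers": 1,"roll": 0,"translation": [0.8,-20.5,-9]},
  {"fingers": 1,"roll": 0,"translation": [1,-24,-9]},
  {"fingers": 1,"roll": 0,"translation": [1.2,-27.5,-9]},
  {"fingers": 1,"roll": 0,"translation": [1.4,-31,-9]},
  {"fingers": 1,"roll": 0,"translation": [1.5,-34.5,-9]},
  {"fingers": 1,"roll": 0,"translation": [1.5,-37,-9]},
  {"fingers": 1,"roll": 0,"translation": [1.5,-38.2,-9]},
  {"fingers": 1,"roll": 0,"translation": [1.5,-38.2,-8]},
  {"fingers": 1,"roll": 0,"translation": [1.5,-38.2,-7]},
  {"fingers": 1,"roll": 0,"translation": [1.5,-38.2,-6]},
  {"fingers": 1,"roll": 0,"translation": [1.5,-38.2,-5]},
  {"fingers": 1,"roll": 0,"translation": [1.5,-38.2,-4.5]},
])

```text
clock: 5.07
eef_pos: [0.4935, 0.0169, 0.0681]
tool_rot: [1.0, -0.001, -0.002, 0.0]
ft_force: [-0.1, 0.4, -0.4]
grip_width: 0.0303
```

```bash
python3 - <<'E'
from h import *
c=bot.camera("side");o=bot.get_obs();print(o["eef_pos"],o["tool_rot"].round(4),o["ft_force"],o["grip_width"])
s=np.array(c["pixels"])[200:320,180:340];cv2.imwrite("pics/c3.png",cv2.cvtColor(cv2.resize(s,None,fx=4,fy=4),cv2.COLOR_RGB2BGR))
E
```

```text
[0.49312992 0.01703564 0.06763109] [ 1.0e+00 -1.1e-03 -2.2e-03  1.0e-04] [ 0.25007271  0.04887338 -2.756925  ] 0.03032833796374872
```

View pics/c3.png

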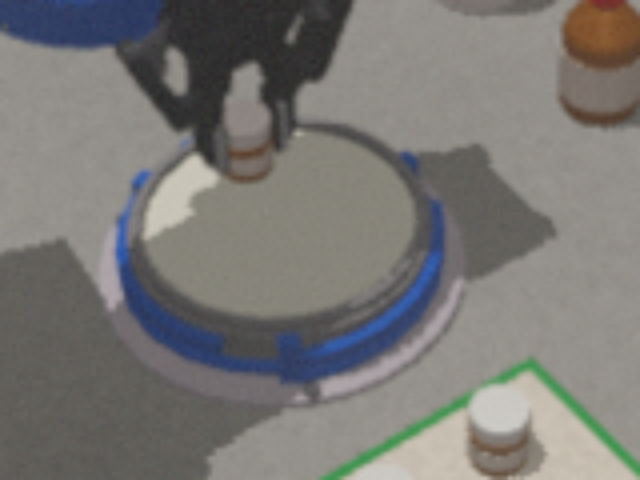

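Call:
play_rows([
  {"fingers": 1,"roll": 0,"translation": [0,0,0.2]},
  {"fingers": 1,"roll": 0,"translation": [0,0,0.4]},
  {"fingers": 1,"roll": 0,"translation": [0,0,0.6]},
  {"fingers": 1,"roll": 0,"translation": [0,0,0.7]},
  {"fingers": 1,"roll": 0,"translation": [0,0,0.8]},
  {"fingers": 1,"roll": 0,"translation": [0,0,0.8]},
  {"fingers": 1,"roll": 0,"translation": [0,0,0.8]},
  {"fingers": 1,"roll": 0,"translation": [0,0,0.8]},
])

```text
clock: 5.78
eef_pos: [0.495, 0.0183, 0.0625]
tool_rot: [1.0, 0.0, 0.0, -0.0]
ft_force: [0.4, 0.4, -1.1]
grip_width: 0.0304
```

Call:
play_rows([
  {"fingers": 1,"roll": 0,"translation": [0,0,0.1]},
  {"fingers": 1,"roll": 0,"translation": [0,0,0.2]},
  {"fingers": 1,"roll": 0,"translation": [0,0,0.3]},
  {"fingers": 1,"roll": 0,"translation": [0,0,0.3]},
  {"fingers": 1,"roll": 0,"translation": [0,0,0.3]},
])

```text
clock: 6.2
eef_pos: [0.495, 0.0183, 0.0596]
tool_rot: [1.0, 0.0, 0.0, -0.0]
ft_force: [-1.8, -0.4, 2.2]
grip_width: 0.0306
```

Call:
play_rows([
  {"fingers": -0.05,"roll": 0,"translation": [0,0,0]},
  {"fingers": -0.05,"roll": 0,"translation": [0,0,0]},
  {"fingers": -0.05,"roll": 0,"translation": [0,0,0]},
  {"fingers": -0.05,"roll": 0,"translation": [0,0,-2]},
  {"fingers": -0.05,"roll": 0,"translation": [0,0,-5]},
  {"fingers": -0.4,"roll": 0,"translation": [0,0,-7]},
  {"fingers": -0.4,"roll": 0,"translation": [0,3,-7]},
  {"fingers": -0.4,"roll": 0,"translation": [-0.3,6.5,-7]},
  {"fingers": -0.4,"roll": 0,"translation": [-0.6,10,-7]},
  {"fingers": -0.4,"roll": 0,"translation": [-0.9,13.5,-7]},
  {"fingers": -0.4,"roll": 0,"translation": [-1.2,17,-7]},
  {"fingers": -0.4,"roll": 0,"translation": [-1.5,20.5,-7]},
  {"fingers": -0.4,"roll": 0,"translation": [-1.8,24,-7]},
  {"fingers": -0.4,"roll": 0,"translation": [-2.1,27.5,-6]},
  {"fingers": -0.4,"roll": 0,"translation": [-2.3,30,-5]},
  {"fingers": -0.4,"roll": 0,"translation": [-2.3,31.2,-4]},
  {"fingers": -0.4,"roll": 0,"translation": [-2.3,31.2,-3]},
  {"fingers": -0.4,"roll": 0,"translation": [-2.3,31.2,-3]},
  {"fingers": -0.4,"roll": 0,"translation": [-2.3,31.2,-3]},
])

```text
clock: 7.78
eef_pos: [0.4712, -0.292, 0.0882]
tool_rot: [1.0, 0.001, -0.001, -0.001]
ft_force: [0.3, -0.1, 0.6]
grip_width: 0.0596
```

```bash
python3 - <<'E'
from m import *
c=bot.camera("top");scene(c)
cv2.imwrite("pics/t4.png",cv2.cvtColor(np.array(c["pixels"]),cv2.COLOR_RGB2BGR))
s=shot("side","s4.png")
print(bot.get_obs()["eef_pos"])
a=np.array(c["pixels"])[170:300,130:430];b=np.array(s["pixels"])[200:420,160:430]
cv2.imwrite("pics/c4.png",cv2.cvtColor(np.vstack([cv2.resize(a,(600,260)),cv2.resize(b,(414,337))[:,:].copy() if 0 else cv2.copyMakeBorder(cv2.resize(b,(414,337)),0,0,0,186,0)]),cv2.COLOR_RGB2BGR))
E
```

```text
2054 [260 211  51  52] [284.8 236.5] [51.1 51.5] z36 [ 0.4949 -0.024   0.036 ] z42 [ 0.4947 -0.0239  0.042 ] z74 [ 0.4935 -0.0231  0.074 ]
72 [341 220   9   9] [345.3 224.1] [9.  9.8] z36 [ 0.5295 -0.2031  0.036 ] z42 [ 0.5292 -0.2023  0.042 ] z74 [ 0.5272 -0.1978  0.074 ]
[ 0.4723043  -0.29232526  0.08958911]
```

View pics/c4.png

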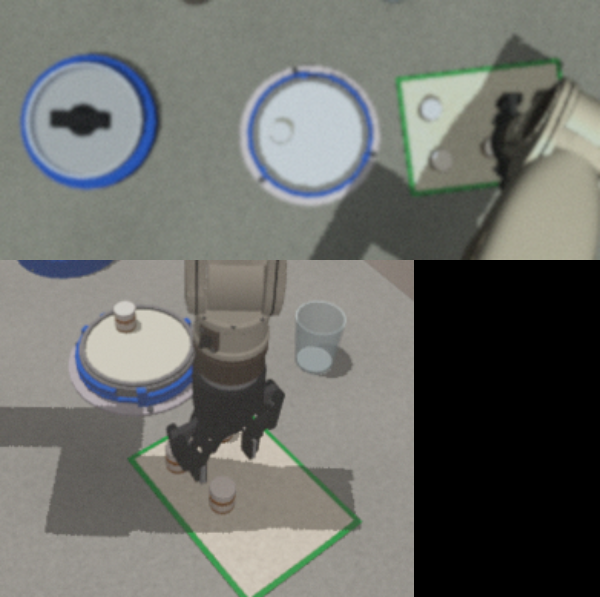

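Call:
play_rows([
  {"fingers": -0.4,"roll": 0,"translation": [0,0.1,2.5]},
  {"fingers": -0.4,"roll": 0,"translation": [0,0.1,4.5]},
  {"fingers": -0.4,"roll": 0,"translation": [0,0.1,6]},
  {"fingers": -0.4,"roll": 0,"translation": [0,0.1,6.4]},
  {"fingers": -0.4,"roll": 0,"translation": [0,0.1,6.4]},
  {"fingers": -0.4,"roll": 0,"translation": [0,0.1,6.4]},
  {"fingers": -0.4,"roll": 0,"translation": [0,0.1,6.4]},
  {"fingers": 1,"roll": 0,"translation": [0,0.1,6.4]},
  {"fingers": 1,"roll": 0,"translation": [0,0.1,6.4]},
  {"fingers": 1,"roll": 0,"translation": [0,0.1,6.4]},
  {"fingers": 1,"roll": 0,"translation": [0,0.1,6.4]},
  {"fingers": 1,"roll": 0,"translation": [0,0.1,6.4]},
  {"fingers": 1,"roll": 0,"translation": [0,0.1,6.4]},
])

```text
clock: 8.97
eef_pos: [0.4726, -0.2953, 0.0266]
tool_rot: [1.0, -0.0, 0.001, 0.001]
ft_force: [-1.7, 0.9, 6.0]
grip_width: 0.0307
```

Call:
play_rows([
  {"fingers": 1,"roll": 0,"translation": [0,0,-2]},
  {"fingers": 1,"roll": 0,"translation": [0,0,-5]},
  {"fingers": 1,"roll": 0,"translation": [0,0,-8]},
  {"fingers": 1,"roll": 0,"translation": [-0.1,-3,-9]},
  {"fingers": 1,"roll": 0,"translation": [-0.2,-6.5,-9]},
  {"fingers": 1,"roll": 0,"translation": [-0.4,-10,-9]},
  {"fingers": 1,"roll": 0,"translation": [-0.5,-13.5,-9]},
  {"fingers": 1,"roll": 0,"translation": [-0.6,-17,-9]},
  {"fingers": 1,"roll": 0,"translation": [-0.7,-20.5,-9]},
  {"fingers": 1,"roll": 0,"translation": [-0.8,-23.5,-9]},
  {"fingers": 1,"roll": 0,"translation": [-0.9,-26,-9]},
  {"fingers": 1,"roll": 0,"translation": [-0.9,-27.1,-9]},
  {"fingers": 1,"roll": 0,"translation": [-0.9,-27.1,-8]},
  {"fingers": 1,"roll": 0,"translation": [-0.9,-27.1,-7]},
  {"fingers": 1,"roll": 0,"translation": [-0.9,-27.1,-6]},
  {"fingers": 1,"roll": 0,"translation": [-0.9,-27.1,-5]},
  {"fingers": 1,"roll": 0,"translation": [-0.9,-27.1,-4.5]},
  {"fingers": 1,"roll": 0,"translation": [-0.9,-27.1,-4]},
  {"fingers": 1,"roll": 0,"translation": [-0.9,-27.1,-4]},
  {"fingers": 1,"roll": 0,"translation": [-0.9,-27.1,-4]},
])

```text
clock: 10.63
eef_pos: [0.4629, -0.024, 0.0653]
tool_rot: [1.0, -0.0, -0.0, 0.0]
ft_force: [0.4, -0.3, 0.0]
grip_width: 0.03
```

Call:
play_rows([
  {"fingers": 1,"roll": 0,"translation": [0,0,0.2]},
  {"fingers": 1,"roll": 0,"translation": [0,0,0.4]},
  {"fingers": 1,"roll": 0,"translation": [0,0,0.5]},
  {"fingers": 1,"roll": 0,"translation": [0,0,0.6]},
  {"fingers": 1,"roll": 0,"translation": [0,0,0.6]},
  {"fingers": 1,"roll": 0,"translation": [0,0,0.6]},
])

```text
clock: 11.13
eef_pos: [0.4629, -0.0237, 0.0593]
tool_rot: [1.0, 0.0, -0.0, -0.0]
ft_force: [-0.8, -0.1, -0.3]
grip_width: 0.0301
```

Call:
play_rows([
  {"fingers": -0.05,"roll": 0,"translation": [0,0,0]},
  {"fingers": -0.05,"roll": 0,"translation": [0,0,0]},
  {"fingers": -0.05,"roll": 0,"translation": [0,0,0]},
  {"fingers": -0.05,"roll": 0,"translation": [0,0,-2]},
  {"fingers": -0.05,"roll": 0,"translation": [0,0,-5]},
  {"fingers": -0.4,"roll": 0,"translation": [0,0,-7]},
  {"fingers": -0.4,"roll": 0,"translation": [0,3,-7]},
  {"fingers": -0.4,"roll": 0,"translation": [-0.3,6.5,-7]},
  {"fingers": -0.4,"roll": 0,"translation": [-0.6,10,-7]},
  {"fingers": -0.4,"roll": 0,"translation": [-0.8,13.5,-7]},
  {"fingers": -0.4,"roll": 0,"translation": [-0.9,17,-6]},
  {"fingers": -0.4,"roll": 0,"translation": [-0.9,19.2,-5]},
  {"fingers": -0.4,"roll": 0,"translation": [-0.9,19.2,-3]},
  {"fingers": -0.4,"roll": 0,"translation": [-0.9,19.2,-1]},
  {"fingers": -0.4,"roll": 0,"translation": [-0.9,19.2,-1]},
  {"fingers": -0.4,"roll": 0,"translation": [-0.9,19.2,-1]},
])

```text
clock: 12.47
eef_pos: [0.4528, -0.2153, 0.0685]
tool_rot: [1.0, -0.0, -0.001, -0.001]
ft_force: [0.3, 0.4, 0.3]
grip_width: 0.0601
```

```bash
python3 - <<'E'
from m import *
c=bot.camera("top");scene(c)
print(bot.get_obs()["eef_pos"])
E
```

```text
2021 [260 211  51  52] [284.7 236.5] [51.1 51.4] z36 [ 0.4949 -0.024   0.036 ] z42 [ 0.4947 -0.0238  0.042 ] z74 [ 0.4935 -0.0231  0.074 ]
[ 0.4539171  -0.2156046   0.06963818]
```

Call:
play_rows([
  {"fingers": -0.4,"roll": 0,"translation": [0,0,2]},
  {"fingers": -0.4,"roll": 0,"translation": [0,0,3.5]},
  {"fingers": -0.4,"roll": 0,"translation": [0,0,4.4]},
  {"fingers": -0.4,"roll": 0,"translation": [0,0,4.4]},
  {"fingers": -0.4,"roll": 0,"translation": [0,0,4.4]},
  {"fingers": -0.4,"roll": 0,"translation": [0,0,4.4]},
  {"fingers": 1,"roll": 0,"translation": [0,0,4.4]},
  {"fingers": 1,"roll": 0,"translation": [0,0,4.4]},
  {"fingers": 1,"roll": 0,"translation": [0,0,4.4]},
  {"fingers": 1,"roll": 0,"translation": [0,0,4.4]},
  {"fingers": 1,"roll": 0,"translation": [0,0,4.4]},
  {"fingers": 1,"roll": 0,"translation": [0,0,4.4]},
])

```text
clock: 13.52
eef_pos: [0.4546, -0.2161, 0.0264]
tool_rot: [1.0, -0.0, 0.001, 0.0]
ft_force: [-1.2, 0.5, 6.1]
grip_width: 0.0305
```

Call:
play_rows([
  {"fingers": 1,"roll": 0,"translation": [0,0,-2]},
  {"fingers": 1,"roll": 0,"translation": [0,0,-5]},
  {"fingers": 1,"roll": 0,"translation": [0,0,-8]},
  {"fingers": 1,"roll": 0,"translation": [1,-3,-9]},
  {"fingers": 1,"roll": 0,"translation": [2.5,-6,-9]},
  {"fingers": 1,"roll": 0,"translation": [4,-9,-9]},
  {"fingers": 1,"roll": 0,"translation": [5.5,-12,-9]},
  {"fingers": 1,"roll": 0,"translation": [6.5,-15,-9]},
  {"fingers": 1,"roll": 0,"translation": [7.3,-18,-9]},
  {"fingers": 1,"roll": 0,"translation": [7.3,-19.2,-9]},
  {"fingers": 1,"roll": 0,"translation": [7.3,-19.2,-8]},
  {"fingers": 1,"roll": 0,"translation": [7.3,-19.2,-7]},
  {"fingers": 1,"roll": 0,"translation": [7.3,-19.2,-6]},
  {"fingers": 1,"roll": 0,"translation": [7.3,-19.2,-5]},
  {"fingers": 1,"roll": 0,"translation": [7.3,-19.2,-4.5]},
  {"fingers": 1,"roll": 0,"translation": [7.3,-19.2,-4]},
  {"fingers": 1,"roll": 0,"translation": [7.3,-19.2,-4]},
  {"fingers": 1,"roll": 0,"translation": [7.3,-19.2,-4]},
])

```text
clock: 15.02
eef_pos: [0.5267, -0.0243, 0.065]
tool_rot: [1.0, -0.0, -0.0, -0.0]
ft_force: [0.1, 0.2, -0.9]
grip_width: 0.0305
```

Call:
play_rows([
  {"fingers": 1,"roll": 0,"translation": [0,0,0.2]},
  {"fingers": 1,"roll": 0,"translation": [0,0,0.4]},
  {"fingers": 1,"roll": 0,"translation": [0,0,0.5]},
  {"fingers": 1,"roll": 0,"translation": [0,0,0.6]},
  {"fingers": 1,"roll": 0,"translation": [0,0,0.6]},
  {"fingers": 1,"roll": 0,"translation": [0,0,0.6]},
])

```text
clock: 15.52
eef_pos: [0.5269, -0.0237, 0.0593]
tool_rot: [1.0, 0.0, -0.0, 0.0]
ft_force: [0.5, -0.6, -1.1]
grip_width: 0.0302
```

Call:
play_rows([
  {"fingers": -0.05,"roll": 0,"translation": [0,0,0]},
  {"fingers": -0.05,"roll": 0,"translation": [0,0,0]},
  {"fingers": -0.05,"roll": 0,"translation": [0,0,0]},
  {"fingers": -0.05,"roll": 0,"translation": [0,0,-2]},
  {"fingers": -0.05,"roll": 0,"translation": [0,0,-5]},
  {"fingers": -0.4,"roll": 0,"translation": [0,0,-7]},
  {"fingers": -0.4,"roll": 0,"translation": [0,3,-7]},
  {"fingers": -0.4,"roll": 0,"translation": [0.1,6.5,-7]},
  {"fingers": -0.4,"roll": 0,"translation": [0.2,10,-7]},
  {"fingers": -0.4,"roll": 0,"translation": [0.2,13.5,-7]},
  {"fingers": -0.4,"roll": 0,"translation": [0.2,16,-6]},
  {"fingers": -0.4,"roll": 0,"translation": [0.2,17.8,-5]},
  {"fingers": -0.4,"roll": 0,"translation": [0.2,17.8,-3]},
  {"fingers": -0.4,"roll": 0,"translation": [0.2,17.8,-1]},
  {"fingers": -0.4,"roll": 0,"translation": [0.2,17.8,-1]},
  {"fingers": -0.4,"roll": 0,"translation": [0.2,17.8,-1]},
])

```text
clock: 16.85
eef_pos: [0.5278, -0.2014, 0.0684]
tool_rot: [1.0, -0.0, -0.001, -0.001]
ft_force: [0.6, 0.7, 0.5]
grip_width: 0.0595
```

```bash
python3 - <<'E'
from m import *
c=bot.camera("top");s=bot.camera("side")
print(bot.get_obs()["eef_pos"])
a=np.array(c["pixels"])[190:280,130:430];b=np.array(s["pixels"])[200:420,160:430]
cv2.imwrite("pics/c5.png",cv2.cvtColor(np.vstack([cv2.resize(a,(750,225)),cv2.copyMakeBorder(cv2.resize(b,(440,360)),0,0,0,310,0)]),cv2.COLOR_RGB2BGR))
E
```

```text
[ 0.52967871 -0.20178343  0.0704223 ]
```

View pics/c5.png

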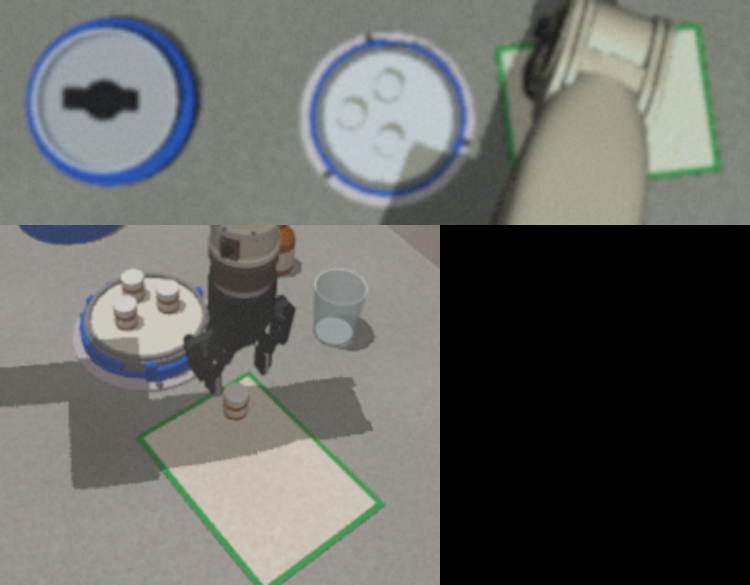

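Three jars stand on the plate and one is left under the gripper. The lid hasn't moved.

Call:
play_rows([
  {"fingers": -0.4,"roll": 0,"translation": [0,0,2]},
  {"fingers": -0.4,"roll": 0,"translation": [0,0,3.5]},
  {"fingers": -0.4,"roll": 0,"translation": [0,0,4.4]},
  {"fingers": -0.4,"roll": 0,"translation": [0,0,4.4]},
  {"fingers": -0.4,"roll": 0,"translation": [0,0,4.4]},
  {"fingers": -0.4,"roll": 0,"translation": [0,0,4.4]},
  {"fingers": 1,"roll": 0,"translation": [0,0,4.4]},
  {"fingers": 1,"roll": 0,"translation": [0,0,4.4]},
  {"fingers": 1,"roll": 0,"translation": [0,0,4.4]},
  {"fingers": 1,"roll": 0,"translation": [0,0,4.4]},
  {"fingers": 1,"roll": 0,"translation": [0,0,4.4]},
  {"fingers": 1,"roll": 0,"translation": [0,0,4.4]},
])

```text
clock: 17.95
eef_pos: [0.5297, -0.2021, 0.0265]
tool_rot: [1.0, -0.0, 0.001, 0.0]
ft_force: [-1.1, 0.1, 5.8]
grip_width: 0.0307
```

Call:
play_rows([
  {"fingers": 1,"roll": 0,"translation": [0,0,-2]},
  {"fingers": 1,"roll": 0,"translation": [0,0,-5]},
  {"fingers": 1,"roll": 0,"translation": [0,0,-8]},
  {"fingers": 1,"roll": 0,"translation": [-0.7,-3,-9]},
  {"fingers": 1,"roll": 0,"translation": [-1.4,-6,-9]},
  {"fingers": 1,"roll": 0,"translation": [-2.1,-9,-9]},
  {"fingers": 1,"roll": 0,"translation": [-2.9,-12,-9]},
  {"fingers": 1,"roll": 0,"translation": [-3.4,-13.6,-9]},
  {"fingers": 1,"roll": 0,"translation": [-3.4,-13.6,-9]},
  {"fingers": 1,"roll": 0,"translation": [-3.4,-13.6,-8]},
  {"fingers": 1,"roll": 0,"translation": [-3.4,-13.6,-7]},
  {"fingers": 1,"roll": 0,"translation": [-3.4,-13.6,-6]},
  {"fingers": 1,"roll": 0,"translation": [-3.4,-13.6,-5]},
  {"fingers": 1,"roll": 0,"translation": [-3.4,-13.6,-4.5]},
  {"fingers": 1,"roll": 0,"translation": [-3.4,-13.6,-4]},
  {"fingers": 1,"roll": 0,"translation": [-3.4,-13.6,-4]},
  {"fingers": 1,"roll": 0,"translation": [-3.4,-13.6,-4]},
])

```text
clock: 19.37
eef_pos: [0.4948, -0.066, 0.0649]
tool_rot: [1.0, -0.0, -0.0, -0.0]
ft_force: [0.1, -0.6, -1.0]
grip_width: 0.0303
```

Call:
play_rows([
  {"fingers": 1,"roll": 0,"translation": [0,0,0.2]},
  {"fingers": 1,"roll": 0,"translation": [0,0,0.4]},
  {"fingers": 1,"roll": 0,"translation": [0,0,0.5]},
  {"fingers": 1,"roll": 0,"translation": [0,0,0.6]},
  {"fingers": 1,"roll": 0,"translation": [0,0,0.6]},
  {"fingers": 1,"roll": 0,"translation": [0,0,0.6]},
])

```text
clock: 19.87
eef_pos: [0.4949, -0.0657, 0.0594]
tool_rot: [1.0, 0.0, 0.0, 0.0]
ft_force: [0.0, 0.3, -1.6]
grip_width: 0.0303
```

Call:
play_rows([
  {"fingers": -0.05,"roll": 0,"translation": [0,0,0]},
  {"fingers": -0.05,"roll": 0,"translation": [0,0,0]},
  {"fingers": -0.05,"roll": 0,"translation": [0,0,0]},
  {"fingers": -0.05,"roll": 0,"translation": [0,0,-2]},
  {"fingers": -0.05,"roll": 0,"translation": [0,0,-5]},
  {"fingers": -0.05,"roll": 0,"translation": [0,3,-8]},
  {"fingers": -0.05,"roll": 0,"translation": [0,6,-11]},
  {"fingers": -0.05,"roll": 0,"translation": [0,9,-14]},
  {"fingers": -0.05,"roll": 0,"translation": [0,12,-17]},
  {"fingers": -0.05,"roll": 0,"translation": [0,15,-19]},
  {"fingers": -0.05,"roll": 0,"translation": [0,15,-19]},
  {"fingers": -0.05,"roll": 0,"translation": [0,15,-19]},
])

```text
clock: 20.87
eef_pos: [0.4955, -0.2177, 0.2509]
tool_rot: [1.0, -0.002, 0.002, 0.001]
ft_force: [0.1, 0.4, 0.2]
grip_width: 0.0446
```

```bash
python3 - <<'E'
from m import *
c=bot.camera("top");s=bot.camera("side");print(bot.get_obs()["eef_pos"])
im,hsv,blue=measure(c)
b=blue.copy();b[:,225:]=0;b[:190]=0
h=cv2.convexHull(np.argwhere(b)[:,::-1].astype(np.int32));e=cv2.fitEllipse(h);print("collar",e,onz(c,*e[0],.0),onz(c,*e[0],.037))
# proper outline fit: collar hull edges from least squares over centre (two circles' hull)
from scipy.optimize import least_squares
pts=h[:,0,:].astype(float)
dark=(im.max(2)<70);dark[:,:140]=0;dark[:,210:]=0;dark[:195]=0;dark[262:]=0
for a,ce,st,m in sorted(blobs(dark,60),key=lambda t:-t[0])[:1]:
    r=cv2.minAreaRect(np.argwhere(m)[:,::-1].astype(np.float32));print("bar",a,ce,r,onz(c,*ce,.114),onz(c,*ce,.1),onz(c,*r[0],.1))
    q=np.argwhere(m)[:,::-1];P=np.array([onz(c,*p,.114)[:2] for p in q]);ev,V=np.linalg.eigh(np.cov(P.T));print("axis deg",np.degrees(np.arctan2(V[1,1],V[0,1])),np.sqrt(ev))
a=np.array(c["pixels"])[190:280,135:325];b=np.array(s["pixels"])[130:310,160:340]
cv2.imwrite("pics/c6.png",cv2.cvtColor(np.hstack([cv2.resize(a,(410,194),interpolation=2)if 0 else cv2.copyMakeBorder(cv2.resize(a,(430,204)),0,166,0,0,0),cv2.resize(b,(370,370))]),cv2.COLOR_RGB2BGR))
big=np.array(c["pixels"])[190:275,130:215];cv2.imwrite("pics/lid.png",cv2.cvtColor(cv2.resize(big,(595,595),interpolation=2),cv2.COLOR_RGB2BGR))
E
```

```text
[ 0.4942802  -0.21522391  0.24841304]
collar ((174.203125, 230.35317993164062), (65.98102569580078, 67.29728698730469), 61.03623962402344) [0.51896394 0.30778475 0.        ] [0.51703187 0.3008566  0.037     ]
bar 283 [170.3745583  229.41696113] ((170.0, 229.5), (13.0, 28.0), 90.0) [0.51575785 0.29714098 0.114     ] [0.51651515 0.2998647  0.1       ] [0.51629388 0.30091747 0.1       ]
axis deg 87.417571280628 [0.0089016  0.02064342]
```

View pics/c6.png

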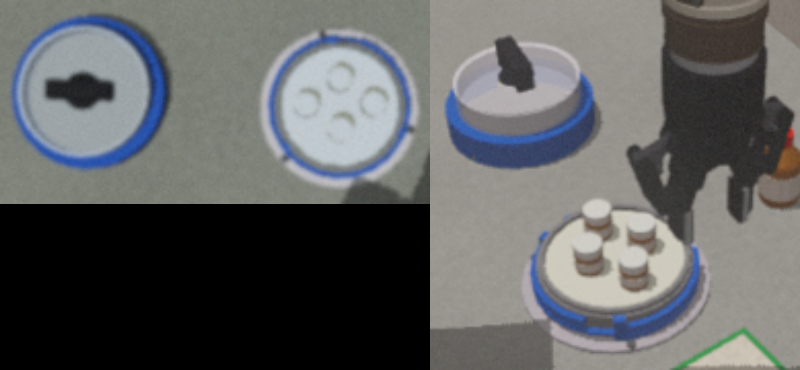

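View pics/lid.png

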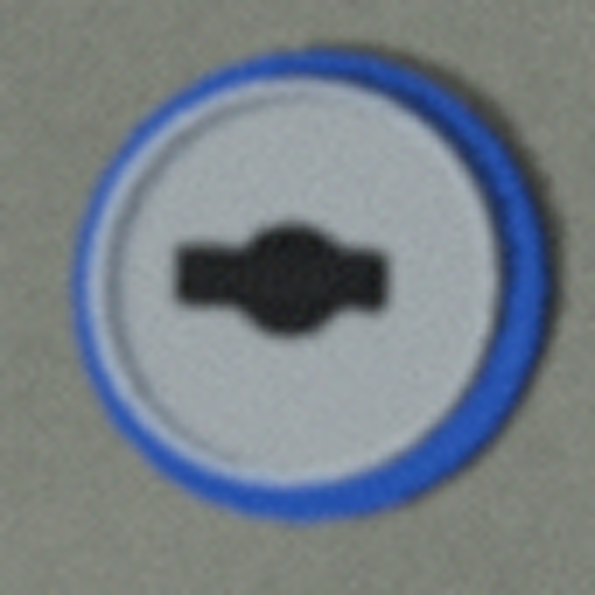

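```bash
cat > lidm.py <<'E'
from m import *
from scipy.optimize import least_squares
def lidfit(c,z0=0.0,box=(120,225,190,290),zz=None):
    im,hsv,blue=measure(c);b=np.zeros(blue.shape,np.uint8);b[box[2]:box[3],box[0]:box[1]]=blue[box[2]:box[3],box[0]:box[1]]
    # outline: farthest blue-ness half-crossing along rays from image centre
    ys,xs=np.nonzero(b);h=cv2.convexHull(np.argwhere(b)[:,::-1].astype(np.int32));e=cv2.fitEllipse(h);ce=np.array(e[0])
    ch=(np.array(c["pixels"]).astype(np.float32));ch=ch[...,2]-ch[...,0]
    obs=[]
    A=np.radians(np.arange(0,360,5))
    for t in A:
        rr=np.arange(25,42,.1);u=(ce[0]+rr*np.cos(t)).astype(np.float32);v=(ce[1]+rr*np.sin(t)).astype(np.float32)
        p=cv2.remap(ch,u[None],v[None],cv2.INTER_LINEAR)[0]
        k=np.argmax(p);half=(p[k]+np.median(p[-20:]))/2;j=k+np.argmax(p[k:]<half);obs.append(rr[j])
    obs=np.array(obs);D=np.c_[np.cos(A),np.sin(A)]
    th=np.radians(np.arange(0,360,3))
    def pred(x):
        P=[];
        for z in(z0,z0+.037): P+=[proj(c,[x[0]+.099*np.cos(a),x[1]+.099*np.sin(a),z]) for a in th]
        hu=cv2.convexHull(np.array(P,np.float32))[:,0]-ce
        # support along rays via normals: ray-hull distance
        n=np.roll(hu,-1,0)-hu;n=np.c_[n[:,1],-n[:,0]];n*=np.sign((n*hu).sum(1))[:,None]
        den=D@n.T;val=(n*hu).sum(1)/np.where(den>1e-9,den,1e-9);return np.where(den>1e-9,val,1e9).min(1)
    s=least_squares(lambda x:pred(x)-obs,onz(c,*ce,z0+.0185)[:2],diff_step=1e-3,loss="soft_l1",f_scale=.3)
    return s.x,np.abs(s.fun).mean(),(pred(s.x)-obs).mean()
E
python3 - <<'E'
from lidm import *
c=bot.camera("top");print(lidfit(c))
s=bot.camera("side")
# bar tips in the side view: top edge of bar -> predicted pixels for check
for x,y in((.5167,.3008),(.518,.3043)):
    d=np.array([np.cos(np.radians(87.4)),np.sin(np.radians(87.4))])*.04
    print([np.round(proj(s,[x+k*d[0],y+k*d[1],.114]),1) for k in(-1,1)])
im=np.array(s["pixels"]).astype(int);dk=im.max(2)<75;dk[:,:160]=0;dk[:,250:]=0;dk[:130]=0;dk[190:]=0
for a,ce,st,m in blobs(dk,30):print(a,ce,st)
E
```

```text
(array([0.51820258, 0.30411048]), np.float64(0.32820180513472164), np.float64(0.29573206191164275))
[array([205.4, 162.3]), array([195.3, 147.7])]
[array([205.3, 161.5]), array([195.3, 147. ])]
303 [200.44884488 161.43234323] [192 148  18  26]
```

Call:
play_rows([
  {"fingers": -0.4,"roll": 0,"translation": [0,-3,0]},
  {"fingers": -0.4,"roll": 0,"translation": [0,-7,0]},
  {"fingers": -0.4,"roll": 0,"translation": [0.3,-11,0]},
  {"fingers": -0.4,"roll": 0,"translation": [0.6,-15,0]},
  {"fingers": -0.4,"roll": 0,"translation": [0.9,-19,0]},
  {"fingers": -0.4,"roll": 0,"translation": [1.2,-23,0]},
  {"fingers": -0.4,"roll": 0,"translation": [1.5,-27,0]},
  {"fingers": -0.4,"roll": 0,"translation": [1.8,-31,0]},
  {"fingers": -0.4,"roll": 0,"translation": [2,-35,0]},
  {"fingers": -0.4,"roll": 0,"translation": [2.2,-39,0]},
  {"fingers": -0.4,"roll": 0,"translation": [2.3,-43,0]},
  {"fingers": -0.4,"roll": 0,"translation": [2.3,-46,0]},
  {"fingers": -0.4,"roll": 0,"translation": [2.3,-49.5,0]},
  {"fingers": -0.4,"roll": 2.6,"translation": [2.3,-51.9,3]},
  {"fingers": -0.4,"roll": 2.6,"translation": [2.3,-51.9,6]},
  {"fingers": -0.4,"roll": 2.6,"translation": [2.3,-51.9,8]},
  {"fingers": -0.4,"roll": 2.6,"translation": [2.3,-51.9,10]},
  {"fingers": -0.4,"roll": 2.6,"translation": [2.3,-51.9,10]},
  {"fingers": -0.4,"roll": 2.6,"translation": [2.3,-51.9,10]},
  {"fingers": -0.4,"roll": 2.6,"translation": [2.3,-51.9,10]},
])

```text
clock: 22.73
eef_pos: [0.5178, 0.3039, 0.15]
tool_rot: [1.0, -0.022, 0.0, -0.0]
ft_force: [-0.6, 0.2, 0.7]
grip_width: 0.0598
```

```bash
python3 - <<'E'
from lidm import *
c=bot.camera("top");s=bot.camera("side");o=bot.get_obs();print(o["eef_pos"],o["joint_pos"].round(3),o["tool_rot"].round(4))
a=np.array(c["pixels"])[180:290,110:250];b=np.array(s["pixels"])[80:240,130:330]
cv2.imwrite("pics/c7.png",cv2.cvtColor(np.hstack([cv2.resize(a,(420,330)),cv2.resize(b,(380,330))]),cv2.COLOR_RGB2BGR))
E
```

```text
[0.51868362 0.30392233 0.15110349] [ 0.53   0.49   0.12   1.198 -0.     2.146] [ 9.997e-01 -2.260e-02  1.300e-03 -8.000e-04]
```

View pics/c7.png

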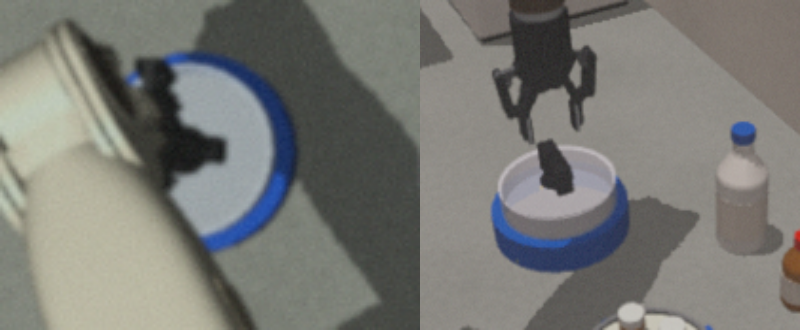

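Call:
play_rows([
  {"fingers": -0.4,"roll": 0,"translation": [0,0,2]},
  {"fingers": -0.4,"roll": 0,"translation": [0,0,3.5]},
  {"fingers": -0.4,"roll": 0,"translation": [0,0,4.5]},
  {"fingers": -0.4,"roll": 0,"translation": [0,0,5.2]},
  {"fingers": -0.4,"roll": 0,"translation": [0,0,5.2]},
  {"fingers": -0.4,"roll": 0,"translation": [0,0,5.2]},
  {"fingers": -0.4,"roll": 0,"translation": [0,0,5.2]},
])

```text
clock: 23.42
eef_pos: [0.5186, 0.3036, 0.0984]
tool_rot: [1.0, -0.023, 0.001, -0.0]
ft_force: [0.7, 0.1, -0.6]
grip_width: 0.0599
```

Call:
play_rows([
  {"fingers": 0.2,"roll": 0,"translation": [0,0,0]},
  {"fingers": 1,"roll": 0,"translation": [0,0,0]},
  {"fingers": 1,"roll": 0,"translation": [0,0,0]},
  {"fingers": 1,"roll": 0,"translation": [0,0,0]},
  {"fingers": 1,"roll": 0,"translation": [0,0,0]},
  {"fingers": 1,"roll": 0,"translation": [0,0,0]},
])

```text
clock: 23.92
eef_pos: [0.5179, 0.3036, 0.0981]
tool_rot: [1.0, -0.023, 0.0, -0.0]
ft_force: [-2.5, -0.2, 5.9]
grip_width: 0.0232
```

Call:
play_rows([
  {"fingers": 1,"roll": 0,"translation": [0,0,-1]},
  {"fingers": 1,"roll": 0,"translation": [0,0,-3]},
  {"fingers": 1,"roll": 0,"translation": [0,0,-5.5]},
  {"fingers": 1,"roll": 0,"translation": [0,0,-8]},
  {"fingers": 1,"roll": 0,"translation": [0,0,-10]},
  {"fingers": 1,"roll": 0,"translation": [0,2,-10]},
  {"fingers": 1,"roll": 0,"translation": [0,4.5,-10]},
  {"fingers": 1,"roll": 0,"translation": [-0.1,7,-10]},
  {"fingers": 1,"roll": 0,"translation": [-0.2,10,-10]},
  {"fingers": 1,"roll": 0,"translation": [-0.3,13,-10]},
  {"fingers": 1,"roll": 0,"translation": [-0.4,16,-10]},
  {"fingers": 1,"roll": 0,"translation": [-0.5,19,-10]},
  {"fingers": 1,"roll": 0,"translation": [-0.6,22,-10]},
  {"fingers": 1,"roll": 0,"translation": [-0.7,25,-10]},
  {"fingers": 1,"roll": 0,"translation": [-0.8,28,-10]},
  {"fingers": 1,"roll": 0,"translation": [-0.8,30.5,-10]},
  {"fingers": 1,"roll": 0,"translation": [-0.8,32,-10]},
  {"fingers": 1,"roll": 0,"translation": [-0.8,32.8,-10]},
  {"fingers": 1,"roll": 0,"translation": [-0.8,32.8,-10]},
  {"fingers": 1,"roll": 0,"translation": [-0.8,32.8,-10]},
])

```text
clock: 25.58
eef_pos: [0.4949, -0.0239, 0.1971]
tool_rot: [1.0, -0.023, -0.0, -0.0]
ft_force: [0.5, 0.8, -3.9]
grip_width: 0.0231
```

```bash
python3 - <<'E'
from lidm import *
c=bot.camera("top");s=bot.camera("side");o=bot.get_obs();print(o["eef_pos"],o["joint_pos"].round(3),o["tool_rot"].round(4),o["grip_width"],o["ft_force"])
a=np.array(c["pixels"])[180:290,220:350];b=np.array(s["pixels"])[130:330,150:350]
cv2.imwrite("pics/c8.png",cv2.cvtColor(np.hstack([cv2.resize(a,(390,330)),cv2.resize(b,(400,400))[:330]]),cv2.COLOR_RGB2BGR))
E
```

```text
[ 0.4950116  -0.02308534  0.19712332] [-0.047  0.259 -0.099  1.214  0.     1.568] [ 9.998e-01 -2.210e-02 -2.000e-04 -3.000e-04] 0.02348119914428714 [ 0.02926114  0.23242103 -4.41591105]
```

View pics/c8.png

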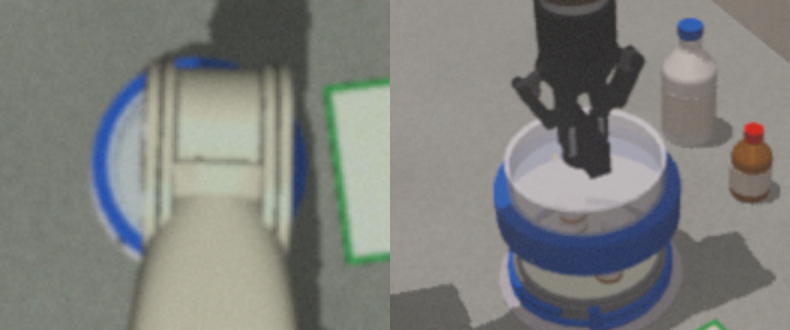

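```bash
cat > sidefit.py <<'E'
from m import *
from scipy.optimize import least_squares
def sfit(s,R,z0,z1,x0,lo,chan,angs=range(-20,205,5),win=6):
    """fit centre: outline of cylinder R between z0,z1; lo: True if inside has larger chan"""
    ce=np.array(proj(s,[x0[0],x0[1],(z0+z1)/2]));A=np.radians(list(angs));D=np.c_[np.cos(A),np.sin(A)];th=np.radians(np.arange(0,360,2))
    def pred(x):
        P=[proj(s,[x[0]+R*np.cos(a),x[1]+R*np.sin(a),z]) for z in(z0,z1) for a in th]
        hu=cv2.convexHull(np.array(P,np.float32))[:,0]-ce;n=np.roll(hu,-1,0)-hu;n=np.c_[n[:,1],-n[:,0]];n*=np.sign((n*hu).sum(1))[:,None]
        den=D@n.T;return np.where(den>1e-9,(n*hu).sum(1)/np.where(den>1e-9,den,1),1e9).min(1)
    r0=pred(x0);obs=[]
    for d,r in zip(D,r0):
        rr=np.arange(r-win,r+win,.1);u=(ce[0]+rr*d[0]).astype(np.float32);v=(ce[1]+rr*d[1]).astype(np.float32)
        p=cv2.GaussianBlur(cv2.remap(chan,u[None],v[None],cv2.INTER_LINEAR),(11,1),2)[0];g=np.gradient(p)*(-1 if lo else 1)
        k=np.argmax(g);obs.append(rr[k] if g[k]>1.5 else np.nan)
    obs=np.array(obs);ok=~np.isnan(obs)
    f=least_squares(lambda x:(pred(x)-obs)[ok],x0,diff_step=1e-3,loss="soft_l1",f_scale=.4)
    return f.x.round(4),ok.sum(),np.abs(f.fun[:]).mean().round(2),np.round((pred(f.x)-obs)[ok],1)
E
python3 - <<'E'
from sidefit import *
s=bot.camera("side");im=np.array(s["pixels"]).astype(np.float32);ch=im[...,2]-im[...,0]
z=bot.get_obs()["eef_pos"];print(z)
print("lid",sfit(s,.099,z[2]-.098,z[2]-.061,[.495,-.023],True,ch))
print("flange",sfit(s,.105,.0,.005,[.495,-.024],True,im.sum(2)/3,angs=range(0,180,5)))
E
```

```text
[ 0.49507163 -0.02296814  0.19716646]
lid (array([ 0.4958, -0.0235]), np.int64(45), np.float64(0.48), array([ 0.1,  0.5,  0.4,  0.4,  0.4,  0.3,  0.1,  0.4,  0.3,  0.1, -2.5,
       -0.4,  0.4, -0.1,  0.1,  0.1, -0.1,  0.2,  0.1, -0.4,  0.4, -0.4,
       -0.2, -0.1, -0.1,  0.4,  0. ,  0. ,  0.1,  0.1, -0.1,  0.3, -5.6,
       -1.8,  0.4,  0.3,  0.8, -0.1,  0.4,  0.1,  0.6,  0.7,  0.4,  0.2,
        0.3]))
flange (array([ 0.4953, -0.0219]), np.int64(2), np.float64(0.0), array([-0.,  0.]))
```

Call:
play_rows([
  {"fingers": 1,"roll": 0,"translation": [0,0,1]},
  {"fingers": 1,"roll": 0,"translation": [0,0,2]},
  {"fingers": 1,"roll": 0,"translation": [0,0,3]},
  {"fingers": 1,"roll": 0,"translation": [0,0,4]},
  {"fingers": 1,"roll": 0,"translation": [0,0,4.8]},
  {"fingers": 1,"roll": 0,"translation": [0,0,5.4]},
  {"fingers": 1,"roll": 0,"translation": [0,0,5.8]},
  {"fingers": 1,"roll": 0,"translation": [0,0,6.1]},
  {"fingers": 1,"roll": 0,"translation": [0,0,6.1]},
  {"fingers": 1,"roll": 0,"translation": [0,0,6.1]},
  {"fingers": 1,"roll": 0,"translation": [0,0,6.1]},
  {"fingers": 1,"roll": 0,"translation": [0,0,6.1]},
])

```text
clock: 26.73
eef_pos: [0.4955, -0.0241, 0.1368]
tool_rot: [1.0, -0.023, 0.001, 0.0]
ft_force: [0.9, 0.3, -4.3]
grip_width: 0.0231
```

Call:
play_rows([
  {"fingers": 1,"roll": 0,"translation": [0,0,0.1]},
  {"fingers": 1,"roll": 0,"translation": [0,0,0.2]},
  {"fingers": 1,"roll": 0,"translation": [0,0,0.3]},
  {"fingers": 1,"roll": 0,"translation": [0,0,0.4]},
  {"fingers": 1,"roll": 0,"translation": [0,0,0.4]},
  {"fingers": 1,"roll": 0,"translation": [0,0,0.4]},
])

```text
clock: 27.23
eef_pos: [0.4949, -0.024, 0.1322]
tool_rot: [1.0, -0.023, -0.0, -0.0]
ft_force: [0.1, 0.2, -4.3]
grip_width: 0.023
```

Free down to a lid height of about 34 mm. I'll go on in 1 to 2 mm steps.

Call:
play_rows([
  {"fingers": 1,"roll": 0,"translation": [0,0,0.1]},
  {"fingers": 1,"roll": 0,"translation": [0,0,0.2]},
  {"fingers": 1,"roll": 0,"translation": [0,0,0.2]},
  {"fingers": 1,"roll": 0,"translation": [0,0,0.2]},
])

```text
clock: 27.57
eef_pos: [0.4949, -0.0241, 0.1302]
tool_rot: [1.0, -0.023, -0.0, 0.0]
ft_force: [-0.1, -0.2, -4.6]
grip_width: 0.0233
```

Call:
play_rows([
  {"fingers": 1,"roll": 0,"translation": [0,0,0.1]},
  {"fingers": 1,"roll": 0,"translation": [0,0,0.2]},
  {"fingers": 1,"roll": 0,"translation": [0,0,0.2]},
  {"fingers": 1,"roll": 0,"translation": [0,0,0.2]},
])

```text
clock: 27.9
eef_pos: [0.4949, -0.024, 0.1282]
tool_rot: [1.0, -0.023, -0.0, -0.0]
ft_force: [0.1, 0.0, -3.8]
grip_width: 0.0231
```

Call:
play_rows([
  {"fingers": 1,"roll": 0,"translation": [0,0,0.1]},
  {"fingers": 1,"roll": 0,"translation": [0,0,0.15]},
  {"fingers": 1,"roll": 0,"translation": [0,0,0.15]},
  {"fingers": 1,"roll": 0,"translation": [0,0,0.15]},
])

```text
clock: 28.23
eef_pos: [0.4952, -0.024, 0.1271]
tool_rot: [1.0, -0.023, 0.0, 0.0]
ft_force: [0.6, 0.1, -0.9]
grip_width: 0.0231
```

Call:
play_rows([
  {"fingers": 1,"roll": 0,"translation": [0,0,0.1]},
  {"fingers": 1,"roll": 0,"translation": [0,0,0.1]},
  {"fingers": 1,"roll": 0,"translation": [0,0,0.1]},
])

```text
clock: 28.48
eef_pos: [0.4953, -0.0241, 0.1266]
tool_rot: [1.0, -0.023, 0.001, 0.0]
ft_force: [-0.8, -1.0, 4.9]
grip_width: 0.0231
```

Call:
play_rows([
  {"fingers": 0.34,"roll": 0,"translation": [0,0,-0.1]},
  {"fingers": 0.34,"roll": 0,"translation": [0,0,-0.1]},
  {"fingers": 0.34,"roll": 0,"translation": [0,0,-0.1]},
  {"fingers": 0.34,"roll": 0,"translation": [0,0,-0.1]},
  {"fingers": 0.34,"roll": -5,"translation": [0,0,-0.1]},
  {"fingers": 0.34,"roll": -10,"translation": [0,0,-0.1]},
  {"fingers": 0.34,"roll": -12,"translation": [0,0,-0.1]},
  {"fingers": 0.34,"roll": -14,"translation": [0,0,-0.1]},
  {"fingers": 0.34,"roll": -16,"translation": [0,0,-0.1]},
  {"fingers": 0.34,"roll": -18,"translation": [0,0,-0.1]},
  {"fingers": 0.34,"roll": -20,"translation": [0,0,-0.1]},
  {"fingers": 0.34,"roll": -20,"translation": [0,0,-0.1]},
])

```text
clock: 29.48
eef_pos: [0.4956, -0.0239, 0.1271]
tool_rot: [0.988, 0.151, 0.001, -0.0]
ft_force: [0.9, 1.1, 1.9]
grip_width: 0.0284
```

```bash
cat > look.py <<'E'
from sidefit import *
import sys
def zfit(s,xy=(.4955,-.0237)):
    im=np.array(s["pixels"]).astype(np.float32);ch=im[...,2]-im[...,0];out=[]
    for z in np.arange(.006,.036,.002):
        r=sfit(s,.099,z,z+.037,list(xy),True,ch,angs=range(-20,30,5) if 0 else range(-20,205,5),win=5)
        out.append((round(float(z),3),r[0],r[2]))
    return out
s=bot.camera("side");o=bot.get_obs();print(o["eef_pos"],o["ft_force"].round(1),o["grip_width"],o["ft_torque"].round(2))
for r in zfit(s):print(r)
b=np.array(s["pixels"])[150:330,150:350];cv2.imwrite("pics/%s.png"%sys.argv[1],cv2.cvtColor(cv2.resize(b,(600,540),interpolation=2),cv2.COLOR_RGB2BGR))
E
python3 look.py c9
```

```text
[ 0.49559239 -0.02385706  0.12713769] [1.1 1.7 3.3] 0.028393601101038512 [ 0.21 -0.03 -0.1 ]
(0.006, array([ 0.5004, -0.0135]), np.float64(0.72))
(0.008, array([ 0.4999, -0.0152]), np.float64(0.69))
(0.01, array([ 0.4993, -0.0165]), np.float64(0.7))
(0.012, array([ 0.4987, -0.0179]), np.float64(0.7))
(0.014, array([ 0.498 , -0.0194]), np.float64(0.68))
(0.016, array([ 0.4973, -0.0209]), np.float64(0.71))
(0.018, array([ 0.4966, -0.0225]), np.float64(0.73))
(0.02, array([ 0.496 , -0.0239]), np.float64(0.75))
(0.022, array([ 0.4954, -0.0251]), np.float64(0.78))
(0.024, array([ 0.4947, -0.0264]), np.float64(0.81))
(0.026, array([ 0.4939, -0.028 ]), np.float64(0.81))
(0.028, array([ 0.4933, -0.0296]), np.float64(0.79))
(0.03, array([ 0.4926, -0.0307]), np.float64(0.74))
(0.032, array([ 0.4921, -0.032 ]), np.float64(0.69))
(0.034, array([ 0.4913, -0.0331]), np.float64(0.74))
```

View pics/c9.png

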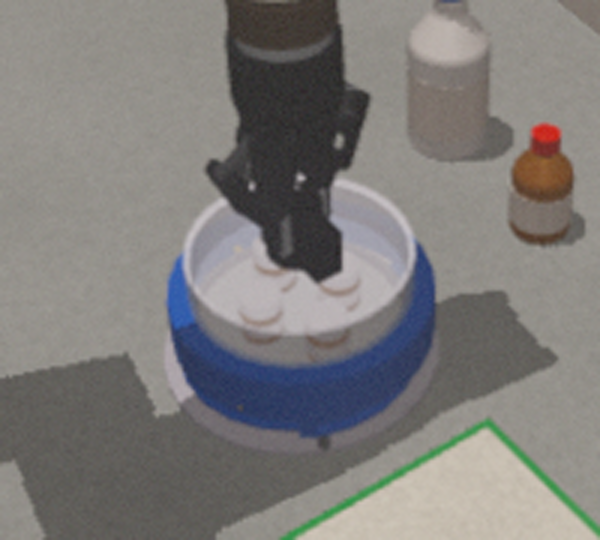

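```bash
cat > arc.py <<'E'
from m import *
from scipy.optimize import least_squares
def arc(s,xy=(.4952,-.0238),zs=.020):
    """height of the dome/collar joint circle (r .083, .037 above underside) per direction, and plane fit"""
    im=np.array(s["pixels"]).astype(np.float32);ch=im[...,2]-im[...,0]
    o,_=ray(s,280,210);az=np.arctan2(o[1]-xy[1],o[0]-xy[0]);res=[]
    for da in np.radians(np.arange(-70,71,7)):
        d=np.array([np.cos(az+da),np.sin(az+da)])
        z=np.arange(zs-.02,zs+.02,.0002)
        P=np.array([proj(s,[xy[0]+.083*d[0],xy[1]+.083*d[1],q+.037]) for q in z],np.float32)
        p=cv2.GaussianBlur(cv2.remap(ch,P[None,:,0],P[None,:,1],cv2.INTER_LINEAR),(31,1),6)[0]
        g=-np.gradient(p);k=np.argmax(g);res.append((.083*d[0],.083*d[1],z[k],g[k]))
    r=np.array(res);A=np.c_[r[:,:2],np.ones(len(r))]
    f=least_squares(lambda x:A@x-r[:,2],[0,0,zs],loss="soft_l1",f_scale=.0015)
    return f.x,np.degrees(np.hypot(*f.x[:2])),(r[:,2]*1000).round(1)
if __name__=="__main__":
    s=bot.camera("side");x,t,r=arc(s);print("z %.4f tilt %.1f deg"%(x[2],t),x[:2].round(3),r);o=bot.get_obs();print(o["eef_pos"],o["ft_force"].round(1),o["ft_torque"].round(2),o["grip_width"],o["joint_pos"][5])
E
python3 arc.py
```

```text
z 0.0320 tilt 2.5 deg [-0.035  0.027] [35.4 37.2 35.6 33.4 31.8 31.6 33.  31.  33.  30.8 30.6 31.6 31.4 30.
 30.8 30.2 29.  29.6 27.4 26.6 28.4]
[ 0.49556109 -0.02385271  0.12710144] [0.1 1.  2.6] [ 0.19 -0.1  -0.05] 0.02811010471840287 1.2193552748905607
```

Call:
play_rows([
  {"fingers": 0.34,"roll": -2,"translation": [0,0,0]},
  {"fingers": 0.34,"roll": -4,"translation": [0,0,0]},
  {"fingers": 0.34,"roll": -6,"translation": [0,0,0]},
  {"fingers": 0.34,"roll": -8,"translation": [0,0,0]},
  {"fingers": 0.34,"roll": -10,"translation": [0,0,0]},
  {"fingers": 0.34,"roll": -10,"translation": [0,0,0]},
  {"fingers": 0.34,"roll": -10,"translation": [0,0,0]},
])

```text
clock: 30.17
eef_pos: [0.4941, -0.0241, 0.1264]
tool_rot: [0.972, 0.236, -0.001, -0.0]
ft_force: [-2.9, 0.4, 1.4]
grip_width: 0.0284
```

```bash
python3 arc.py
```

```text
z 0.0189 tilt 1.4 deg [0.024 0.004] [21.2 16.6 16.4 15.4 16.2 16.  17.4 17.6 18.8 18.4 18.4 21.  18.8 18.2
 18.2 18.2 17.  17.  20.4 19.6 35.6]
[ 0.49416271 -0.02404089  0.1263688 ] [-2.1  0.8 -0.2] [-0.    0.5  -0.01] 0.027970850010130686 1.0451321700198675
```

Call:
play_rows([
  {"fingers": 0.3,"roll": 6,"translation": [0,0,0]},
  {"fingers": 0.3,"roll": 8,"translation": [0,0,0]},
  {"fingers": 0.3,"roll": 8,"translation": [0,0,0]},
  {"fingers": 0.3,"roll": 8,"translation": [0,0,0]},
])

```text
clock: 30.55
eef_pos: [0.4954, -0.0241, 0.1268]
tool_rot: [0.986, 0.169, 0.0, 0.0]
ft_force: [-0.1, 0.1, 0.8]
grip_width: 0.0299
```

```bash
python3 arc.py; python3 look.py c10 | tail -0
```

```text
z 0.0178 tilt 2.0 deg [ 0.032 -0.014] [15.6 11.6 14.  15.8 16.2 16.8 17.4 16.2 19.2 18.8 18.2 16.8 18.  18.
 18.4 19.  19.4 20.6 18.8 20.4 28.6]
[ 0.49530035 -0.0240529   0.12684602] [-0.1  0.2  0.1] [-0.05  0.01 -0.  ] 0.02982834649398273 1.1830789408315143Exception ignored on flushing sys.stdout:
BrokenPipeError: [Errno 32] Broken pipe
```

View pics/c10.png

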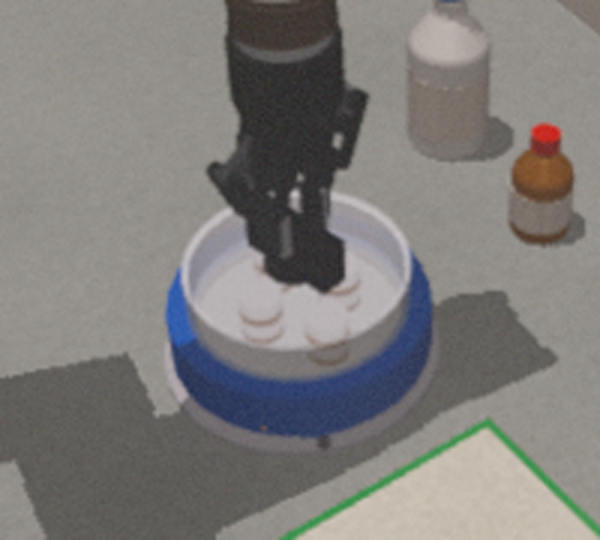

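Lid dropped level into the entries, with the collar edge now low and clean around (300,435) in the crop. I'll lower the fingers on the bar and turn forward loosely.

Call:
play_rows([
  {"fingers": 0.3,"roll": 0,"translation": [0,0,0.5]},
  {"fingers": 0.3,"roll": 0,"translation": [0,0,1]},
  {"fingers": 0.3,"roll": 0,"translation": [0,0,1.4]},
  {"fingers": 0.36,"roll": 0,"translation": [0,0,1.4]},
  {"fingers": 0.36,"roll": 4,"translation": [0,0,1.4]},
  {"fingers": 0.36,"roll": 8,"translation": [0,0,1.4]},
  {"fingers": 0.36,"roll": 11,"translation": [0,0,1.4]},
  {"fingers": 0.36,"roll": 14,"translation": [0,0,1.4]},
  {"fingers": 0.36,"roll": 17,"translation": [0,0,1.4]},
  {"fingers": 0.36,"roll": 20,"translation": [0,0,1.4]},
  {"fingers": 0.36,"roll": 23,"translation": [0,0,1.4]},
  {"fingers": 0.36,"roll": 26,"translation": [0,0,1.4]},
  {"fingers": 0.36,"roll": 29,"translation": [0,0,1.4]},
  {"fingers": 0.36,"roll": 32,"translation": [0,0,1.4]},
  {"fingers": 0.36,"roll": 35,"translation": [0,0,1.4]},
])

```text
clock: 31.9
eef_pos: [0.4941, -0.024, 0.112]
tool_rot: [0.991, -0.137, -0.001, 0.0]
ft_force: [-1.3, 0.8, -1.0]
grip_width: 0.0273
```

```bash
python3 arc.py
```

```text
z 0.0192 tilt 2.1 deg [0.034 0.013] [20.6 14.  16.6 14.8 16.  15.8 19.4 15.4 20.  16.  18.2 16.4 16.8 17.8
 17.8 20.2 19.6 18.4 22.4 19.8 19.8]
[ 0.49423281 -0.02411574  0.11204322] [ 0.2 -0.6 -0.1] [-0.01  0.1   0.07] 0.027588018095748918 1.7985672346143389
```

Call:
play_rows([
  {"fingers": 0.36,"roll": 3,"translation": [0,0,0]},
  {"fingers": 0.36,"roll": 6,"translation": [0,0,0]},
  {"fingers": 0.36,"roll": 9,"translation": [0,0,0]},
  {"fingers": 0.36,"roll": 12,"translation": [0,0,0]},
  {"fingers": 0.36,"roll": 15,"translation": [0,0,0]},
  {"fingers": 0.36,"roll": 18,"translation": [0,0,0]},
  {"fingers": 0.36,"roll": 21,"translation": [0,0,0]},
  {"fingers": 0.36,"roll": 24,"translation": [0,0,0]},
  {"fingers": 0.36,"roll": 27,"translation": [0,0,0]},
  {"fingers": 0.36,"roll": 30,"translation": [0,0,0]},
])

```text
clock: 32.78
eef_pos: [0.4941, -0.024, 0.112]
tool_rot: [0.922, -0.388, -0.001, 0.0]
ft_force: [-0.7, -0.3, -2.1]
grip_width: 0.0272
```

```bash
python3 arc.py
```

```text
z 0.0142 tilt 1.1 deg [-0.011 -0.015] [20.6 13.8 17.  15.  13.4 15.6 15.2 15.8 14.6 15.8 16.2 18.2 15.6 14.6
 15.8 14.8 16.2 15.4 15.2 13.8 13.6]
[ 0.49417866 -0.02399776  0.11207495] [-0.  -1.5 -0.8] [ 0.05  0.14 -0.01] 0.02753461734872701 2.3210898981551904
```

Call:
play_rows([
  {"fingers": 0.36,"roll": 3,"translation": [0,0,0.1]},
  {"fingers": 0.36,"roll": 6,"translation": [0,0,0.2]},
  {"fingers": 0.36,"roll": 9,"translation": [0,0,0.3]},
  {"fingers": 0.36,"roll": 12,"translation": [0,0,0.3]},
  {"fingers": 0.36,"roll": 15,"translation": [0,0,0.3]},
  {"fingers": 0.36,"roll": 18,"translation": [0,0,0.3]},
  {"fingers": 0.36,"roll": 21,"translation": [0,0,0.3]},
  {"fingers": 0.36,"roll": 24,"translation": [0,0,0.3]},
  {"fingers": 0.36,"roll": 27,"translation": [0,0,0.3]},
  {"fingers": 0.36,"roll": 30,"translation": [0,0,0.3]},
])

```text
clock: 33.67
eef_pos: [0.4938, -0.0237, 0.1101]
tool_rot: [0.791, -0.612, -0.001, 0.0]
ft_force: [-3.7, 0.8, 3.5]
grip_width: 0.0278
```

```bash
python3 arc.py
```

```text
z 0.0106 tilt 1.2 deg [-0.013 -0.017] [21.  10.8 13.4 10.4 12.4 11.2 12.  12.2 11.2 13.2 11.6 12.8 12.8 11.8
 12.6 13.4 10.4 13.2 11.8  7.4 10.2]
[ 0.49388233 -0.02367826  0.11003259] [-4.7  0.4  5.3] [0.2  0.89 0.3 ] 0.027461381063835805 2.842889078010293
```

Call:
play_rows([
  {"fingers": -0.2,"roll": -4,"translation": [0,0,0]},
  {"fingers": -0.4,"roll": -8,"translation": [0,0,0]},
  {"fingers": -0.4,"roll": -8,"translation": [0,0,0]},
  {"fingers": -0.4,"roll": -8,"translation": [0,0,-2]},
  {"fingers": -0.4,"roll": -8,"translation": [0,0,-4]},
  {"fingers": -0.4,"roll": -15,"translation": [0,0,-6]},
  {"fingers": -0.4,"roll": -22,"translation": [0,0,-7]},
  {"fingers": -0.4,"roll": -29,"translation": [0,0,-7]},
  {"fingers": -0.4,"roll": -36,"translation": [0,0,-7]},
  {"fingers": -0.4,"roll": -43,"translation": [0,0,-7]},
  {"fingers": -0.4,"roll": -50,"translation": [0,0,-7]},
  {"fingers": -0.4,"roll": -57,"translation": [0,0,-7]},
  {"fingers": -0.4,"roll": -64,"translation": [0,0,-7]},
  {"fingers": -0.4,"roll": -71,"translation": [0,0,-7]},
  {"fingers": -0.4,"roll": -78,"translation": [0,0,-7]},
  {"fingers": -0.4,"roll": -85,"translation": [0,0,-7]},
  {"fingers": -0.4,"roll": -92,"translation": [0,0,-7]},
  {"fingers": -0.4,"roll": -98,"translation": [0,0,-7]},
  {"fingers": -0.4,"roll": -98,"translation": [0,0,-7]},
])

```text
clock: 35.3
eef_pos: [0.4953, -0.0241, 0.1799]
tool_rot: [0.981, 0.195, 0.0, 0.0]
ft_force: [-0.2, 0.1, -1.1]
grip_width: 0.0598
```

```bash
python3 arc.py; python3 - <<'E'
from m import *
s=bot.camera("side");b=np.array(s["pixels"])[150:330,150:350];cv2.imwrite("pics/c11.png",cv2.cvtColor(cv2.resize(b,(600,540),interpolation=2),cv2.COLOR_RGB2BGR))
E
```

```text
z 0.0176 tilt 4.0 deg [0.029 0.064] [20.6 15.2 14.2  9.8 12.4  9.8 11.8 13.  12.4 13.6 11.8 12.8 12.6 11.6
 12.2 11.4 16.  13.8 10.8 14.8 16.4]
[ 0.49527332 -0.02406512  0.17984758] [ 1.3 -0.8  0.1] [-0.04 -0.01 -0.06] 0.059797562443572615 1.1337284356182928
```

View pics/c11.png

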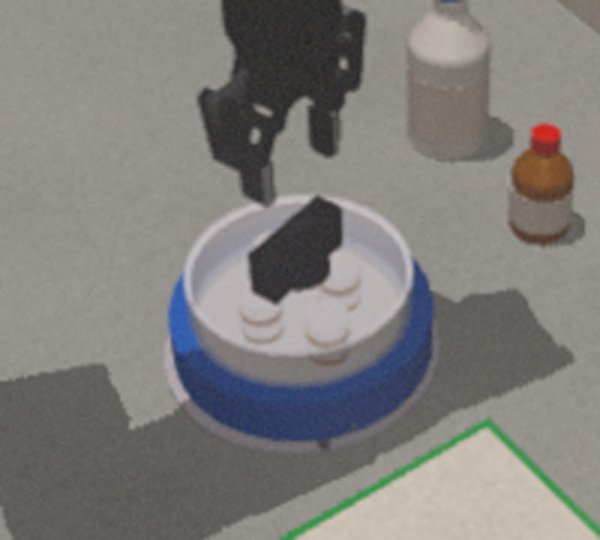

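```bash
python3 - <<'E'
from m import *
s=bot.camera("side");im=np.array(s["pixels"]).astype(int)
P=[onz(s,150+u/3,150+v/3,.120) for u,v in((250,260),(320,198))]
d=P[1]-P[0];print(P,np.degrees(np.arctan2(d[1],d[0])),np.hypot(*d[:2]))
P=[onz(s,150+u/3,150+v/3,.120) for u,v in((274,262),(342,207))]
d=P[1]-P[0];print(P,np.degrees(np.arctan2(d[1],d[0])),np.hypot(*d[:2]))
c=bot.camera("top");im=np.array(c["pixels"]).astype(int)
o=bot.get_obs();print(o["eef_pos"],o["joint_pos"][5])
E
```

```text
[array([ 0.45451733, -0.03610038,  0.12      ]), array([ 0.52713629, -0.00174758,  0.12      ])] 25.31674951728111 0.08033447665900653
[array([ 0.46802149, -0.04628644,  0.12      ]), array([ 0.53621604, -0.01866954,  0.12      ])] 22.04658366505748 0.07357437973116397
[ 0.49514116 -0.02405489  0.17982235] 1.1333696347613431
```

Call:
play_rows([
  {"fingers": -0.4,"roll": -7,"translation": [0,0,0]},
  {"fingers": -0.4,"roll": -14,"translation": [0,0,0]},
  {"fingers": -0.4,"roll": -21,"translation": [0,0,0]},
  {"fingers": -0.4,"roll": -28,"translation": [0,0,0]},
  {"fingers": -0.4,"roll": -35,"translation": [0,0,0]},
  {"fingers": -0.4,"roll": -42,"translation": [0,0,0]},
  {"fingers": -0.4,"roll": -49,"translation": [0,0,0]},
  {"fingers": -0.4,"roll": -56,"translation": [0,0,0]},
  {"fingers": -0.4,"roll": -63,"translation": [0,0,0]},
  {"fingers": -0.4,"roll": -70,"translation": [0,0,0]},
  {"fingers": -0.4,"roll": -77,"translation": [0,0,0]},
  {"fingers": -0.4,"roll": -84,"translation": [0,0,0]},
  {"fingers": -0.4,"roll": -90,"translation": [0,0,0]},
  {"fingers": -0.4,"roll": -90,"translation": [0,0,0]},
  {"fingers": -0.4,"roll": -90,"translation": [0,0,0]},
])

```text
clock: 36.75
eef_pos: [0.495, -0.0241, 0.1798]
tool_rot: [0.558, 0.83, -0.0, 0.0]
ft_force: [-0.5, -0.3, 0.2]
grip_width: 0.06
```

Call:
play_rows([
  {"fingers": -0.4,"roll": 0,"translation": [0,0,3]},
  {"fingers": -0.4,"roll": 0,"translation": [0,0,5]},
  {"fingers": -0.4,"roll": 0,"translation": [0,0,6.5]},
  {"fingers": -0.4,"roll": 0,"translation": [0,0,7.3]},
  {"fingers": -0.4,"roll": 0,"translation": [0,0,7.3]},
  {"fingers": 0.36,"roll": 0,"translation": [0,0,7.3]},
  {"fingers": 0.36,"roll": 0,"translation": [0,0,7.3]},
  {"fingers": 0.36,"roll": 0,"translation": [0,0,7.3]},
  {"fingers": 0.36,"roll": 0,"translation": [0,0,7.3]},
  {"fingers": 0.36,"roll": 3,"translation": [0,0,7.3]},
  {"fingers": 0.36,"roll": 6,"translation": [0,0,7.3]},
  {"fingers": 0.36,"roll": 9,"translation": [0,0,7.3]},
  {"fingers": 0.36,"roll": 12,"translation": [0,0,7.3]},
  {"fingers": 0.36,"roll": 14,"translation": [0,0,7.3]},
])

```text
clock: 37.92
eef_pos: [0.4949, -0.0241, 0.1074]
tool_rot: [0.654, 0.756, -0.0, 0.0]
ft_force: [-2.9, 0.2, 1.6]
grip_width: 0.0274
```

```bash
python3 arc.py
```

```text
z 0.0118 tilt 1.3 deg [-0.018  0.012] [14.4 23.8 13.  11.6 12.4 10.  11.4 12.  11.6 14.6 12.4 10.2 10.2 11.6
 11.6 11.6 10.2 10.8 11.4  9.2  7. ]
[ 0.49485561 -0.02409223  0.10740411] [-1.  -0.8  1.3] [-0.04  0.32  0.21] 0.027200981220980663 -0.19265995454317633
```

Call:
play_rows([
  {"fingers": 0.36,"roll": 2,"translation": [0,0,0]},
  {"fingers": 0.36,"roll": 4,"translation": [0,0,0]},
  {"fingers": 0.36,"roll": 6,"translation": [0,0,0]},
  {"fingers": 0.36,"roll": 8,"translation": [0,0,0]},
  {"fingers": 0.36,"roll": 8,"translation": [0,0,0]},
])

```text
clock: 38.38
eef_pos: [0.4945, -0.0241, 0.1074]
tool_rot: [0.704, 0.71, -0.0, -0.0]
ft_force: [-3.4, -0.4, 4.5]
grip_width: 0.0273
```

```bash
python3 arc.py
```

```text
z 0.0112 tilt 0.8 deg [ 0.014 -0.003] [11.6  9.   8.4 11.6 10.  10.   8.8 14.  11.2 10.4 14.  11.   9.8 13.6
 11.6  9.  12.   9.2 12.2 17.2 12. ]
[ 0.49448654 -0.02406849  0.1073854 ] [-4.7 -1.9  5.7] [-0.13  0.87  1.05] 0.02771380271045064 -0.05822239180481373
```

Call:
play_rows([
  {"fingers": 0.36,"roll": 2,"translation": [0,0,0]},
  {"fingers": 0.36,"roll": 4,"translation": [0,0,0]},
  {"fingers": 0.36,"roll": 6,"translation": [0,0,0]},
  {"fingers": 0.36,"roll": 6,"translation": [0,0,0]},
  {"fingers": 0.36,"roll": 6,"translation": [0,0,0]},
])

```text
clock: 38.85
eef_pos: [0.4941, -0.0233, 0.1076]
tool_rot: [0.737, 0.676, -0.0, -0.0]
ft_force: [-5.8, 0.5, 7.3]
grip_width: 0.0278
```

```bash
python3 arc.py
```

```text
z 0.0117 tilt 2.6 deg [ 0.045 -0.007] [17.2  5.2  7.2  9.6  7.6  9.6  8.6  9.4 10.6  9.4 11.8 10.  15.  11.6
 12.  14.  12.4 11.6 16.8 19.6 11.2]
[ 0.49413497 -0.02326247  0.10759801] [-5.3 -0.6  7. ] [-0.08  1.11  3.41] 0.027753395637073873 0.040224428243843355
```

Call:
play_rows([
  {"fingers": 0.3,"roll": -4,"translation": [0,0,0]},
  {"fingers": 0,"roll": -9,"translation": [0,0,0]},
  {"fingers": -0.4,"roll": -9,"translation": [0,0,0]},
  {"fingers": -0.4,"roll": -9,"translation": [0,0,0]},
  {"fingers": -0.4,"roll": -9,"translation": [0,0,0]},
  {"fingers": -0.4,"roll": -9,"translation": [0,0,-2]},
  {"fingers": -0.4,"roll": -9,"translation": [0,0,-5]},
  {"fingers": -0.4,"roll": -9,"translation": [0,0,-8]},
  {"fingers": -0.4,"roll": -9,"translation": [0,0,-11]},
  {"fingers": -0.4,"roll": -9,"translation": [0,0,-14]},
  {"fingers": -0.4,"roll": -9,"translation": [0,0,-14]},
])

```text
clock: 39.82
eef_pos: [0.4984, -0.0243, 0.2533]
tool_rot: [0.686, 0.727, 0.004, 0.004]
ft_force: [1.3, -1.3, 0.2]
grip_width: 0.0599
```

```bash
python3 arc.py; python3 - <<'E'
from sidefit import *
s=bot.camera("side");im=np.array(s["pixels"]).astype(np.float32);ch=im[...,2]-im[...,0]
for z in(.004,.006,.008,.010,.012,.014):print(z,sfit(s,.099,z,z+.037,[.4952,-.0238],True,ch,angs=range(10,175,5))[:3])
b=np.array(s["pixels"])[150:330,150:350];cv2.imwrite("pics/c12.png",cv2.cvtColor(cv2.resize(b,(600,540),interpolation=2),cv2.COLOR_RGB2BGR))
E
```

```text
z 0.0093 tilt 2.6 deg [ 0.031 -0.033] [ 4.2 13.   7.4  6.8  7.2  9.6  9.2  9.4 12.2  9.2 14.  10.2 10.4 11.4
 12.2 11.6 12.  13.4 14.  18.8 10.6]
[ 0.49743658 -0.02423707  0.25052431] [-0.2  0.  -0.1] [0.06 0.   0.04] 0.06000217262783841 -0.10658303733525781
0.004 (array([ 0.4953, -0.0194]), np.int64(33), np.float64(0.29))
0.006 (array([ 0.4948, -0.021 ]), np.int64(33), np.float64(0.36))
0.008 (array([ 0.4942, -0.0223]), np.int64(33), np.float64(0.38))
0.01 (array([ 0.4937, -0.0238]), np.int64(33), np.float64(0.33))
0.012 (array([ 0.4931, -0.0253]), np.int64(33), np.float64(0.36))
0.014 (array([ 0.4924, -0.0268]), np.int64(33), np.float64(0.42))
```

View pics/c12.png

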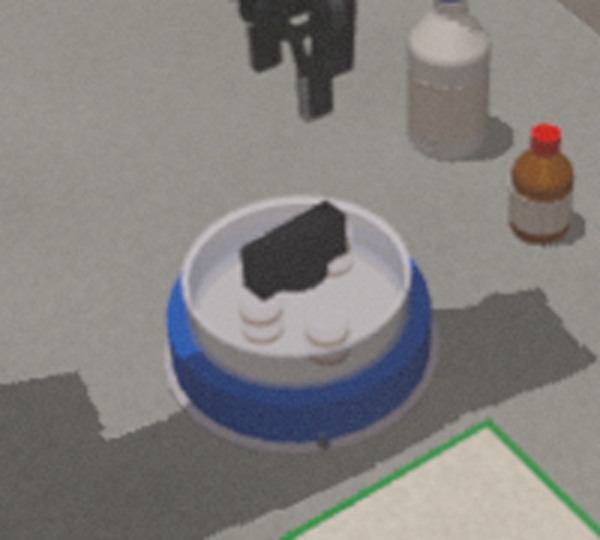

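```bash
python3 - <<'E'
from m import *
s=bot.camera("side")
for a in (((242,250),(324,202)),((267,262),(348,211))):
    P=[onz(s,150+u/3,150+v/3,.122) for u,v in a];d=P[1]-P[0];print(np.degrees(np.arctan2(d[1],d[0])))
im=np.array(s["pixels"]).astype(np.float32);ch=im[...,2]-im[...,0]
from scipy.optimize import least_squares
from arc import arc
for xy in((.4942,-.0225),(.4937,-.0238),(.494,-.0245),(.4952,-.0238),(.493,-.023)):
    x,t,r=arc(s,xy,.012);print(xy,round(x[2],4),round(t,2),x[:2].round(3),np.median(r))
E
```

```text
12.889719621090446
14.481378611596394
(0.4942, -0.0225) 0.0084 1.69 [ 0.013 -0.026] 9.2
(0.4937, -0.0238) 0.0138 2.2 [0.025 0.03 ] 11.0
(0.494, -0.0245) 0.0118 1.47 [ 0.024 -0.009] 11.6
(0.4952, -0.0238) 0.0105 1.98 [ 0.031 -0.015] 10.8
(0.493, -0.023) 0.0123 2.18 [-0.015  0.035] 10.6
```

Call:
play_rows([
  {"fingers": -0.4,"roll": -5,"translation": [0,0,3]},
  {"fingers": -0.4,"roll": -10,"translation": [0,0,6]},
  {"fingers": -0.4,"roll": -10,"translation": [0,0,9]},
  {"fingers": -0.4,"roll": -10,"translation": [0,0,11.5]},
  {"fingers": -0.4,"roll": -10,"translation": [0,0,13]},
  {"fingers": -0.4,"roll": -10,"translation": [0,0,14]},
  {"fingers": -0.4,"roll": -10,"translation": [0,0,14]},
  {"fingers": -0.4,"roll": -10,"translation": [0,0,14]},
  {"fingers": 0.38,"roll": -10,"translation": [0,0,14]},
  {"fingers": 0.38,"roll": -10,"translation": [0,0,14]},
  {"fingers": 0.38,"roll": -10,"translation": [0,0,14]},
  {"fingers": 0.38,"roll": -10,"translation": [0,0,14]},
])

```text
clock: 40.97
eef_pos: [0.4958, -0.024, 0.1078]
tool_rot: [0.62, 0.785, 0.001, 0.001]
ft_force: [0.2, -0.2, -0.3]
grip_width: 0.0264
```

Call:
play_rows([
  {"fingers": 1,"roll": 0,"translation": [0,0,0]},
  {"fingers": 1,"roll": 0,"translation": [0,0,0]},
  {"fingers": 1,"roll": 0,"translation": [0,0,0]},
  {"fingers": 1,"roll": 0,"translation": [0,0,0]},
])

```text
clock: 41.3
eef_pos: [0.4957, -0.0236, 0.108]
tool_rot: [0.62, 0.785, 0.001, 0.001]
ft_force: [-0.6, 1.4, 5.0]
grip_width: 0.0228
```

```bash
python3 arc.py; python3 -c "
from workcell import bot;o=bot.get_obs();q=o['tool_rot'];import numpy as np;print(np.degrees(2*np.arctan2(q[1],q[0])))"
```

```text
z 0.0118 tilt 2.6 deg [0.043 0.013] [11.6  8.6  6.4  6.2  7.   9.8  8.4  9.2  8.6  9.4  8.6 10.6  9.8  9.8
 10.8 11.6 12.8 13.8 14.  11.  13. ]
[ 0.49573782 -0.02361107  0.10802838] [-0.9  0.8  6.3] [ 0.48  0.28 -0.  ] 0.023151048127909513 -0.2824158427290364
103.41942653319006
```

Call:
play_rows([
  {"fingers": 1,"roll": 1,"translation": [0,0,0]},
  {"fingers": 1,"roll": 2,"translation": [0,0,0]},
  {"fingers": 1,"roll": 3,"translation": [0,0,0]},
  {"fingers": 1,"roll": 3,"translation": [0,0,0]},
  {"fingers": 1,"roll": 3,"translation": [0,0,0]},
])

```text
clock: 41.77
eef_pos: [0.4957, -0.0232, 0.108]
tool_rot: [0.638, 0.77, 0.001, 0.0]
ft_force: [-1.4, 2.1, 6.3]
grip_width: 0.0231
```

```bash
python3 -c "
from workcell import bot;o=bot.get_obs();q=o['tool_rot'];import numpy as np;print(np.degrees(2*np.arctan2(q[1],q[0])),o['ft_torque'].round(2),o['ft_force'].round(1),o['grip_width'])"
```

```text
100.66733744852368 [0.44 0.24 1.33] [-1.4  2.1  6.3] 0.02310519313215758
```

Call:
play_rows([
  {"fingers": 1,"roll": 1,"translation": [0,0,0]},
  {"fingers": 1,"roll": 2,"translation": [0,0,0]},
  {"fingers": 1,"roll": 3,"translation": [0,0,0]},
  {"fingers": 1,"roll": 4,"translation": [0,0,0]},
  {"fingers": 1,"roll": 4,"translation": [0,0,0]},
  {"fingers": 1,"roll": 4,"translation": [0,0,0]},
])

```text
clock: 42.27
eef_pos: [0.4952, -0.0233, 0.1081]
tool_rot: [0.663, 0.749, 0.0, 0.0]
ft_force: [-2.6, 0.2, 8.0]
grip_width: 0.023
```

```bash
cat > st.py <<'E'
from workcell import bot;o=bot.get_obs();q=o['tool_rot'];import numpy as np;print(np.degrees(2*np.arctan2(q[1],q[0])),o['ft_torque'].round(2),o['ft_force'].round(1),o['grip_width'],o['eef_pos'])
E
python3 st.py; python3 arc.py
```

```text
96.95521766938312 [0.15 0.6  3.04] [-2.6  0.2  8. ] 0.02303942389337575 [ 0.49522853 -0.02325742  0.10814833]
z 0.0099 tilt 2.2 deg [ 0.03  -0.025] [14.8  6.2  7.2  6.6  7.  10.6 10.6  9.2 12.6  9.4 12.2 10.2 12.6 11.4
 12.2 11.4 11.6 13.2 11.4 20.  13.2]
[ 0.4952244  -0.02322103  0.10814906] [-3.3  1.5  8. ] [0.15 0.64 3.1 ] 0.023071337438110538 -0.16832645643410957
```

Torque rises linearly with angle (about 0.47 N m/deg), so the lid is against a limit. I'll check its height and tilt by touching the roof and bar gently with closed fingertips.

Call:
play_rows([
  {"fingers": 1,"roll": -4,"translation": [0,0,0]},
  {"fingers": 0.3,"roll": -6.5,"translation": [0,0,0]},
  {"fingers": -0.3,"roll": -6.5,"translation": [0,0,0]},
  {"fingers": -0.3,"roll": -6.5,"translation": [0,0,0]},
  {"fingers": -0.3,"roll": -6.5,"translation": [0,0,-2]},
  {"fingers": -0.3,"roll": -6.5,"translation": [0,0,-4]},
  {"fingers": 1,"roll": -6.5,"translation": [0,0,-5]},
  {"fingers": 1,"roll": -6.5,"translation": [0,0,-5]},
  {"fingers": 1,"roll": -6.5,"translation": [0,0,-5]},
  {"fingers": 1,"roll": -6.5,"translation": [0,0,-5]},
  {"fingers": 1,"roll": -6.5,"translation": [0,0,-5]},
  {"fingers": 1,"roll": -6.5,"translation": [0,0,-5]},
])

```text
clock: 43.32
eef_pos: [0.4943, -0.024, 0.1557]
tool_rot: [0.623, 0.782, -0.001, -0.001]
ft_force: [-0.4, 0.4, -0.4]
grip_width: -0.0002
```

```bash
python3 st.py
```

```text
102.88785904828018 [-0.01  0.06  0.01] [-0.4  0.4 -0.4] -0.00018648953625714692 [ 0.49425593 -0.02403265  0.15567175]
```

Call:
play_rows([
  {"fingers": 1,"roll": 0,"translation": [3,0,0]},
  {"fingers": 1,"roll": 0,"translation": [5.5,0,0]},
  {"fingers": 1,"roll": 0,"translation": [5.5,0,2]},
  {"fingers": 1,"roll": 0,"translation": [5.5,0,4]},
  {"fingers": 1,"roll": 0,"translation": [5.5,0,5]},
  {"fingers": 1,"roll": 0,"translation": [5.5,0,5.4]},
  {"fingers": 1,"roll": 0,"translation": [5.5,0,5.6]},
  {"fingers": 1,"roll": 0,"translation": [5.5,0,5.8]},
  {"fingers": 1,"roll": 0,"translation": [5.5,0,6]},
  {"fingers": 1,"roll": 0,"translation": [5.5,0,6]},
  {"fingers": 1,"roll": 0,"translation": [5.5,0,6]},
  {"fingers": 1,"roll": 0,"translation": [5.5,0,6]},
  {"fingers": 1,"roll": 0,"translation": [5.5,0,6]},
])

```text
clock: 44.4
eef_pos: [0.4833, 0.0295, 0.0981]
tool_rot: [0.623, 0.782, 0.001, 0.001]
ft_force: [-2.9, 0.1, 6.1]
grip_width: 0.0002
```

Call:
play_rows([
  {"fingers": 1,"roll": 0,"translation": [0,0,-3]},
  {"fingers": 1,"roll": 0,"translation": [0,0,-6]},
  {"fingers": 1,"roll": 0,"translation": [-3,0,-6]},
  {"fingers": 1,"roll": 0,"translation": [-6,0,-6]},
  {"fingers": 1,"roll": 0,"translation": [-9,0,-6]},
  {"fingers": 1,"roll": 0,"translation": [-11,0,-6]},
  {"fingers": 1,"roll": 0,"translation": [-11,0,-6]},
  {"fingers": 1,"roll": 0,"translation": [-11,0,-4]},
  {"fingers": 1,"roll": 0,"translation": [-11,0,-2]},
  {"fingers": 1,"roll": 0,"translation": [-11,0,-1]},
  {"fingers": 1,"roll": 0,"translation": [-11,0,-0.6]},
  {"fingers": 1,"roll": 0,"translation": [-11,0,-0.4]},
  {"fingers": 1,"roll": 0,"translation": [-11,0,-0.2]},
  {"fingers": 1,"roll": 0,"translation": [-11,0,0]},
  {"fingers": 1,"roll": 0,"translation": [-11,0,0]},
  {"fingers": 1,"roll": 0,"translation": [-11,0,0]},
  {"fingers": 1,"roll": 0,"translation": [-11,0,0]},
  {"fingers": 1,"roll": 0,"translation": [-11,0,0]},
])

```text
clock: 45.9
eef_pos: [0.5082, -0.0776, 0.0981]
tool_rot: [0.623, 0.782, 0.001, 0.001]
ft_force: [-0.6, 1.6, 5.2]
grip_width: -0.0
```

Call:
play_rows([
  {"fingers": 1,"roll": 0,"translation": [0,0,-3]},
  {"fingers": 1,"roll": 0,"translation": [0,0,-6]},
  {"fingers": 1,"roll": 0,"translation": [3,3,-6]},
  {"fingers": 1,"roll": 0,"translation": [5.5,6,-6]},
  {"fingers": 1,"roll": 0,"translation": [5.5,6,-6]},
  {"fingers": 1,"roll": 0,"translation": [5.5,6,-4]},
  {"fingers": 1,"roll": 0,"translation": [5.5,6,-2]},
  {"fingers": 1,"roll": 0,"translation": [5.5,6,-1]},
  {"fingers": 1,"roll": 0,"translation": [5.5,6,-0.6]},
  {"fingers": 1,"roll": 0,"translation": [5.5,6,-0.4]},
  {"fingers": 1,"roll": 0,"translation": [5.5,6,-0.2]},
  {"fingers": 1,"roll": 0,"translation": [5.5,6,0]},
  {"fingers": 1,"roll": 0,"translation": [5.5,6,0]},
  {"fingers": 1,"roll": 0,"translation": [5.5,6,0]},
  {"fingers": 1,"roll": 0,"translation": [5.5,6,0]},
  {"fingers": 1,"roll": 0,"translation": [5.5,6,0]},
])

```text
clock: 47.23
eef_pos: [0.5544, -0.0109, 0.0981]
tool_rot: [0.623, 0.782, 0.001, 0.001]
ft_force: [-1.1, -0.1, 6.5]
grip_width: -0.0001
```

Call:
play_rows([
  {"fingers": 1,"roll": 0,"translation": [0,0,-3]},
  {"fingers": 1,"roll": 0,"translation": [0,0,-6]},
  {"fingers": 1,"roll": 0,"translation": [0,-4,-6]},
  {"fingers": 1,"roll": 0,"translation": [0,-8,-6]},
  {"fingers": 1,"roll": 0,"translation": [0,-12,-6]},
  {"fingers": 1,"roll": 0,"translation": [0,-12,-6]},
  {"fingers": 1,"roll": 0,"translation": [0,-12,-4]},
  {"fingers": 1,"roll": 0,"translation": [0,-12,-2]},
  {"fingers": 1,"roll": 0,"translation": [0,-12,-1]},
  {"fingers": 1,"roll": 0,"translation": [0,-12,-0.6]},
  {"fingers": 1,"roll": 0,"translation": [0,-12,-0.4]},
  {"fingers": 1,"roll": 0,"translation": [0,-12,-0.2]},
  {"fingers": 1,"roll": 0,"translation": [0,-12,0]},
  {"fingers": 1,"roll": 0,"translation": [0,-12,0]},
  {"fingers": 1,"roll": 0,"translation": [0,-12,0]},
  {"fingers": 1,"roll": 0,"translation": [0,-12,0]},
  {"fingers": 1,"roll": 0,"translation": [0,-12,0]},
])

```text
clock: 48.65
eef_pos: [0.4373, -0.0374, 0.098]
tool_rot: [0.623, 0.782, 0.001, 0.001]
ft_force: [-2.3, 0.3, 5.4]
grip_width: -0.0001
```

All four roof touches agree at 98.0–98.1 mm TCP height, which puts the lid about 8.1 mm up and level. I'll retract.

Call:
play_rows([
  {"fingers": 1,"roll": 0,"translation": [0,0,-3]},
  {"fingers": 1,"roll": 0,"translation": [0,0,-7]},
  {"fingers": 1,"roll": 0,"translation": [0,0,-11]},
  {"fingers": 1,"roll": 0,"translation": [0,0,-15]},
  {"fingers": 1,"roll": 0,"translation": [0,-4,-18]},
  {"fingers": 1,"roll": 0,"translation": [0,-8,-18]},
  {"fingers": 1,"roll": 0,"translation": [0,-8,-18]},
  {"fingers": 1,"roll": 0,"translation": [0,-8,-18]},
  {"fingers": 1,"roll": 0,"translation": [0,-8,-18]},
  {"fingers": 1,"roll": 0,"translation": [0,-8,-18]},
])

```text
clock: 49.48
eef_pos: [0.3595, -0.0552, 0.2766]
tool_rot: [0.623, 0.782, 0.0, 0.0]
ft_force: [-0.1, 0.1, -0.7]
grip_width: 0.0001
```

```bash
python3 - <<'E'
from m import *
s=bot.camera("side");c=bot.camera("top")
b=np.array(s["pixels"])[130:330,150:400];a=np.array(c["pixels"])[120:290,190:370]
cv2.imwrite("pics/c13.png",cv2.cvtColor(np.hstack([cv2.resize(a,(360,340)),cv2.resize(b,(425,340))]),cv2.COLOR_RGB2BGR))
E
```

```text
(no output)
```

View pics/c13.png

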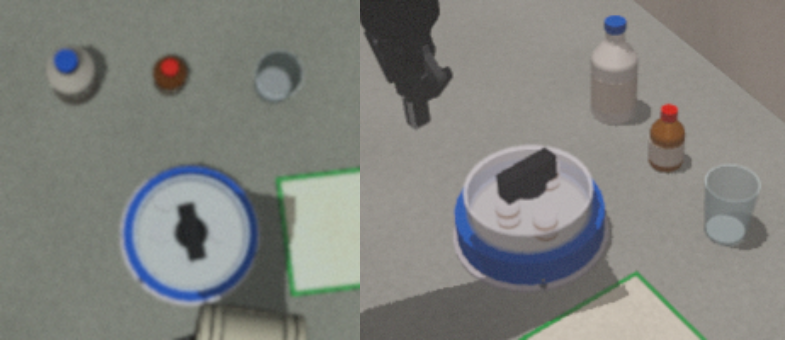

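The lid sits low and centred on the base at (190,232) in the left crop. The jars are under it, and the bottles and beaker haven't been touched. Handing in.

```bash
python3 -c "
from workcell import bot
print(bot.job_done())"
```

```text
the job is handed in; nothing more can be done
None
```

The samples are packed: all four jars stand on the plate and the lid is screwed on. I handed the job in at about 49.6 s on the robot's clock; the hand-in gives no verdict.

- **Jars:** I placed all four and saw them upright on the plate before the lid went on. In the last picture they look upright through the dome, though the bar hides some of them.
- **Thread start:** the lid first touched at about 29 mm. Turned backward with a loose grip, it dropped level into the entries.
- **Screwing home:** I turned it forward with a loose grip and one regrasp until the torque rose steeply, to about 3.4 N m. I then checked with a tight grip: torque rose steadily to about 3 N m and I took the lid to be against its limit.
- **Final check by touch:** pressing the roof gently at four points gave tool heights of 98.0–98.1 mm. That puts the lid's underside about 8.1 mm up and level (8 mm is home).
- **Bystanders:** the last pictures show the bottles and the beaker where they were, and the arm is clear.

**Disagreement:** the side-camera estimate of the lid read 1–2.6° of tilt and about 10–11 mm. It was noisy and had read about 3 mm high earlier, so I trusted the touch measurements.

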